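Gauge two drawer runners and set the tally

TASK

One of the two sloping white drawer runners is pinched inside. Take the orange-handled gauge out of its wooden block and slide its blade into the runners' gaps to find the one that takes it fully home, until the handle's shoulder meets the runner; leave the gauge standing in that gap. Then slide the red tally in the black housing all the way to that runner's side, and leave the jar, level, bowl and pry bar where they are.

Things in the scene. Friction and masses are not known exactly. Their poses are not given: they have to be found in the camera images.
- gauge: loose feeler gauge, 115 mm, 120 g: steel blade 30 (its x) x 5 (y) x 55 mm (z), rounded tip edge, under an orange handle 34 (x) x 18 (y) x 60 mm (z). Origin: middle of the tip edge; z runs from tip to handle, up at the start. Stands in the block's slot, shoulder on the block's top: draw it straight up 55 mm to free it. Same when turned half round about z. Grasp the handle across its 18 mm
- gauge_tip (a point): middle of the blade's tip edge (the gauge's origin)
- gauge_shoulder (a point): middle of the handle's lower face where the blade begins, 55 mm from the tip along the gauge's z; the handle runs 60 mm on from here
- holder: fixed wooden block 70 x 44 mm and 62 mm high with an upright slot 36 x 9 mm, in which the gauge starts; origin under its centre; its x is along the slot's 36 mm
- jig: fixed test stand at varying place and yaw, x away from the robot, y left, z up; wooden base board x -185 to +115, y -110 to +110, 12 mm thick, origin on the desk. Carries two white drawer runners, 110 mm long, 56 x 26 mm across, side by side at y +55 (left) and -55, a grey board on their robot side, its top below the mouths, and nearer the robot at x -135 the black tally housing
- gap_left (a point): centre of the mouth of the left runner's gap (+ jig y), in its upper end face, 130 mm above the desk; axes as the jig's. The runner leans 35 deg from vertical about jig y: mouth up and towards the robot, blade goes in along jig direction (0.574, 0, -0.819). Gap 8 mm thick along jig y, 36 mm wide square to that and to the insertion. Home: the handle's shoulder rests on the end face
- gap_right (a point): centre of the mouth of the right runner's gap (- jig y), in its upper end face, 130 mm above the desk; axes as the jig's. The runner leans 35 deg from vertical about jig y: mouth up and towards the robot, blade goes in along jig direction (0.574, 0, -0.819). Gap 8 mm thick along jig y, 36 mm wide square to that and to the insertion. Home: the handle's shoulder rests on the end face
- deep_left (a point): point 55 mm down the left gap's centre line: the blade tip's place when fully home; insertion runs from gap_left to here. In one runner, left or right by chance and not to be told from outside, the gap is pinched to 2 mm some 20 mm below the mouth: the blade jams there with some 35 mm left to go. The other is clear all the way
- deep_right (a point): point 55 mm down the right gap's centre line: the blade tip's place when fully home; insertion runs from gap_right to here. In one runner, left or right by chance and not to be told from outside, the gap is pinched to 2 mm some 20 mm below the mouth: the blade jams there with some 35 mm left to go. The other is clear all the way
- tally (a joint): position in m of the red tally along jig y: 0 in the middle, +0.030 fully left (towards the left runner, +y), -0.030 fully right; starts near the middle, about 2 N of friction, stays where it is left. Fully across means beyond 0.024 either way
- tally_top (a point): centre of the red tally's top, flush with the housing's top, 34 mm above the desk. The tally, 20 mm along jig y, 40 mm along x, 15 mm high, slides along jig y in a recess 146 mm long (y), 44 mm wide (x), floor 18 mm above the desk; shut fingertips fit into the recess beside it and push its side
- tally_mid (a point): centre of the recess at the level of the housing's top, 34 mm above the desk, fixed on the jig
- jar: bystander: yellow plastic screw-top jar, 68 mm across, 85 mm high, origin under its centre
- level: bystander: blue spirit level 150 x 22 x 40 mm, origin under its centre
- bowl: bystander: white ceramic bowl with silver cam fittings, 120 mm across, 45 mm high, origin under its centre
- prybar: bystander: flat dark steel pry bar about 215 mm long, up to 28 mm high, origin under its middle

How it is judged:
On the way, in this order (a step that is already met when the one before it is completed fails the run):
1. the gauge's blade is fully home in the gap that takes it (((distance between gauge_shoulder and gap_left below 0.008 m and distance between gauge_tip and deep_left below 0.008 m) or (distance between gauge_shoulder and gap_right below 0.008 m and distance between gauge_tip and deep_right below 0.008 m))), for 0.3 s.
2. with the gauge home there, the tally is slid fully to the same side (((distance between gauge_shoulder and gap_left below 0.008 m and distance between gauge_tip and deep_left below 0.008 m and value of joint tally above 0.024 m) or (distance between gauge_shoulder and gap_right below 0.008 m and distance between gauge_tip and deep_right below 0.008 m and value of joint tally below -0.024 m))), for 0.2 s.
At the end, for the whole second after the job is handed in: The gauge stands at rest in the gap that takes it, shoulder within 8 mm of the middle of the mouth and tip within 8 mm of its home point, and the tally is at least 24 mm from the middle towards that runner's side (((distance between gauge_shoulder and gap_left below 0.008 m and distance between gauge_tip and deep_left below 0.008 m and value of joint tally above 0.024 m) or (distance between gauge_shoulder and gap_right below 0.008 m and distance between gauge_tip and deep_right below 0.008 m and value of joint tally below -0.024 m)) and linear speed of gauge below 0.02 m/s and angular speed of gauge below 0.2 rad/s); the robot touches nothing.
It fails at once if the yellow jar is moved by more than 20 mm (distance of jar from where it was at the start of the episode above 0.02 m).
It fails at once if the blue spirit level is moved by more than 20 mm (distance of level from where it was at the start of the episode above 0.02 m).
It fails at once if the bowl of cam fittings is moved by more than 20 mm (distance of bowl from where it was at the start of the episode above 0.02 m).
It fails at once if the pry bar is moved by more than 20 mm (distance of prybar from where it was at the start of the episode above 0.02 m).
It also fails if it takes over 51 s, if anything falls off the work surface, if the arm or the gripper's body presses on something with over 40 N, if the wrist force passes 120 N, or if a joint passes its speed limit or range.

ROBOT

A 7-joint arm with a two-finger parallel gripper is mounted at the origin on the work surface. World frame = base frame: x ahead of the robot, y to its left, z up, the work surface at z = 0. Lengths are in m, angles in rad, forces in N, time in s.
With the tool pointing down it reaches from about 0.4 to 0.85 m from the base axis. Payload 4.5 kg.
Tool frame: the origin (TCP) lies where the fingers leave the gripper's body, on its centre line; the fingertips stand 64 mm ahead of it and the grasp point (between the pads) lies 45 mm ahead of it; z points along the fingers, y is the direction in which the jaws open and shut (so a half turn about z gives the same grasp; the last joint's range is limited). The gripper opens to 88 mm and grips with 3 to 60 N. Pads are 18 mm wide; open, the fingers measure 123 mm over their backs; the gripper's body (75 mm by 187 mm) begins 45 mm behind the grasp point.
Start: joints at [0.034, 0.689, -0.195, 1.565, 0.157, 0.902, -0.215], TCP at [0.625, 0, 0.303] pointing down, gripper open.
Joint ranges: [-3.01, 3.01], [-0.46, 2.08], [-1.47, 1.51], [0.13, 2.56], [-1, 4.14], [0.04, 2.09], [-2.66, 2.66]. Speed limits (rad/s): [2.57, 2.57, 3.14, 3.14, 3.14, 3.14, 3.14].

INTERFACE

Orientations are given as a unit quaternion [x, y, z, w].
In Python, from plant import monitor, snapshot, workorder, finder gives the robot as it stands.
- The arm moves only by the tool carry_out, never from a script. Its argument "motion" is one flat list of numbers, 6 for each row, row after row: the shift along the tool's x, y, z in cm, then the turn, a rotation vector about the tool's x, y, z in rad. In form: [x, y, z, rx, ry, rz, x, y, z, rx, ry, rz, ...]. A call has 1 to 8 rows; each row shifts and turns the commanded pose from where the row before left it, along the tool's axes as they then stand; what a row does not reach is not made up. A row lasts 1/8 s, in which the tool goes at most 62.5 mm and 10.7 degrees, less where a joint would pass 70% of its speed; a pose out of reach is approached as far as the arm can. A call with a gripper value outside its range is refused whole. "hand" is the finger opening in cm, from 0 to 8.81, set as the call begins (left out, the last holds). The fingers move at their own pace and stop on an object; "grip_force" is the grip in N (left out, the last holds). Time passes only in rows, so rows that do not move let the fingers close. It gives the time, the measured TCP pose, the force and the opening at its end, in the units of the state.
- monitor.get_state(): the state, without advancing time (a new reading comes with each control period).
- snapshot(name): name is "scene" or "side" or "wrist"; returns a dict with "frame" (400x640x3 uint8, red, green, blue), "range_z" (400x640 float32, m along the optical axis (not along the pixel's ray), 0 where there is no reading), "fx", "fy", "cx", "cy" (pixels), "rvec" (rotation vector, rad) and "tvec" (3), from world to camera coordinates, as OpenCV has them; the wrist camera has in their place "hand_eye" (4x4, takes a point from camera to tool coordinates, whose origin is the TCP and whose axes are the flange's). Camera axes: x right, y down, z forward; pixel columns grow to the right and rows downward; lengths in m; the calibration is good to about 2 mm. A picture is of the moment at which its call begins: read the wrist's pose just before it.
- workorder.finish_job(): hands the job in, once; it reports no verdict.
Trained networks look in a picture, given as the dict that the camera call returned (one of the last four; its "shot" number tells which), for a name from the list of things; names that differ only in an ending like _2 or _b are one class to them, and where a whole thing is asked for, a point or a joint stands for the part that bears it (a point fixed in the world has none). Each returns a list of dicts, best first, with "p" (0 to 1); they miss things now and then, are a little off and sometimes report something else, mostly with a low value. They report only what shows in the picture. A call takes as long as a camera call.
- finder.masks_of(picture, thing): "pixels" (400x640 bool, what is visible of it) and "extent" ([left, top, right, bottom] in pixels, round what is visible of it).
The state is a dict: "clock": time; "q": joint angles; "qd": joint speeds; "joint_torque": joint torques, N m; "tool_pos": TCP position; "eef_rot": TCP orientation; "contact_force": force on the tool from outside, world axes, zero at the start; "moment": the same for the moment, N m; "opening": opening from 0.0 (shut) to 1.0 (fully open).
Only numpy, scipy, OpenCV 4.12 (cv2) and the standard library are available. Lean on these libraries where they do the work, as an engineer would, in place of code of your own. Each camera call takes 0.05 s, during which the arm holds its last target. There are 200 camera calls.

## Working session

There is one attempt and no reset: what is moved stays moved. The work goes in short steps, Python scripts to look and compute and a tool call to move; the robot and the scene stay as the last step left them, time stands still between calls to the robot, and variables do not carry over. Pictures are saved under pics/ and viewed, about 8 in all and at most 12, crops included, and the job is handed in when it is done.

Besides the shell and the picture viewer there is one more tool, called after "Emit:" as name(argument=value, ...) on one line, values as JSON. carry_out: Moves the arm, as the interface text tells. Its arguments: {"type":"object","properties":{"motion":{"type":"array"},"hand":{"type":"number"},"grip_force":{"type":"number"}},"required":["motion"]}

```bash
mkdir -p pics; ls
cat > h.py <<'E'
import numpy as np, cv2
from scipy.spatial.transform import Rotation as R
from plant import monitor, snapshot, workorder, finder
def cam(name):
    s=monitor.get_state(); p=snapshot(name)
    if 'hand_eye' in p:
        T=np.eye(4);T[:3,:3]=R.from_quat(s['eef_rot']).as_matrix();T[:3,3]=s['tool_pos']
        p['Twc']=T@np.array(p['hand_eye'])
    else:
        M=np.eye(4);M[:3,:3]=cv2.Rodrigues(np.array(p['rvec'],float))[0];M[:3,3]=np.ravel(p['tvec'])
        p['Twc']=np.linalg.inv(M)
    return p
def save(p,n): cv2.imwrite(f'pics/{n}.png',p['frame'][:,:,::-1])
def cloud(p,mask=None):
    z=p['range_z'];m=z>0
    if mask is not None:m=m&mask
    v,u=np.nonzero(m);z=z[m]
    c=np.stack([(u-p['cx'])/p['fx']*z,(v-p['cy'])/p['fy']*z,z],1)
    return c@p['Twc'][:3,:3].T+p['Twc'][:3,3]
def ray(p,u,v,h):
    d=p['Twc'][:3,:3]@np.array([(u-p['cx'])/p['fx'],(v-p['cy'])/p['fy'],1]);o=p['Twc'][:3,3]
    return o+d*(h-o[2])/d[2]
E
python3 - <<'E'
from h import *
ps={n:cam(n) for n in('scene','side','wrist')}
im=np.vstack([np.hstack([cv2.resize(ps[n]['frame'],(400,250)) for n in('scene','side')]),np.hstack([cv2.resize(ps['wrist']['frame'],(400,250)),np.zeros((250,400,3),np.uint8)])])
cv2.imwrite('pics/a.png',im[:,:,::-1])
for n in ps:
  for t in('gauge','holder','jig','tally','jar','level','bowl','prybar'):
    r=finder.masks_of(ps[n],t)
    for d in r[:1]:
      c=cloud(ps[n],d['pixels']);
      print(n,t,round(d['p'],2),d['extent'],len(c),np.round(np.median(c,0),3) if len(c) else '',np.round(np.percentile(c,[2,98],axis=0),3).tolist() if len(c) else '')
print(monitor.get_state())
E
```

```text
pics
scene gauge 0.63 [247.7, 184.5, 263.0, 211.9] 314 [ 0.499 -0.217  0.101] [[0.475, -0.229, 0.066], [0.505, -0.204, 0.123]]
scene holder 0.84 [241.3, 201.3, 276.9, 236.8] 792 [ 0.513 -0.219  0.04 ] [[0.464, -0.248, -0.0], [0.526, -0.185, 0.063]]
scene jig 0.97 [333.4, 179.2, 481.3, 279.1] 8577 [0.639 0.107 0.032] [[0.439, 0.013, 0.007], [0.721, 0.248, 0.135]]
scene jar 0.95 [259.4, 251.5, 297.1, 305.1] 1523 [ 0.72  -0.21   0.062] [[0.677, -0.239, 0.007], [0.733, -0.178, 0.086]]
scene level 0.61 [167.8, 251.8, 238.8, 280.7] 1403 [ 0.602 -0.345  0.031] [[0.557, -0.414, -0.0], [0.637, -0.28, 0.042]]
scene bowl 0.96 [313.4, 242.8, 372.9, 287.9] 1946 [ 0.68  -0.062  0.026] [[0.64, -0.117, 0.006], [0.748, -0.014, 0.045]]
scene prybar 0.71 [218.9, 200.2, 306.5, 214.5] 473 [ 0.41  -0.166  0.008] [[0.38, -0.297, -0.001], [0.432, -0.087, 0.028]]
side gauge 0.67 [235.7, 137.5, 364.9, 249.6] 7154 [0.573 0.103 0.017] [[0.414, 0.002, 0.005], [0.708, 0.231, 0.134]]
side jig 0.61 [233.7, 140.3, 369.4, 248.4] 7135 [0.572 0.103 0.017] [[0.414, 0.002, 0.006], [0.709, 0.231, 0.134]]
side jar 0.7 [407
[... 1446 characters left out ...]
y([ 0.03379245,  0.68909173, -0.19460539,  1.56530484,  0.15730679,
        0.9024649 , -0.21509444]), 'qd': array([-1.57994617e-03, -1.41567740e-03, -1.07144269e-03, -1.12021906e-03,
       -9.79443466e-05,  1.69357356e-03,  4.34359957e-04]), 'joint_torque': array([ 5.49924880e-04, -5.27494776e+01, -1.26726899e+00, -1.53747529e+01,
       -5.19910874e-02, -8.24062827e-04,  1.82318263e-05]), 'tool_pos': array([6.25025224e-01, 3.27508024e-05, 3.02746725e-01]), 'eef_rot': array([7.07091067e-01, 7.07122492e-01, 4.63642955e-05, 3.47243706e-05]), 'contact_force': array([-0.72506357, -0.44120883,  0.05129543]), 'moment': array([-0.00828458,  0.00286183, -0.02889536]), 'opening': 0.999276964236552}
```

View pics/a.png

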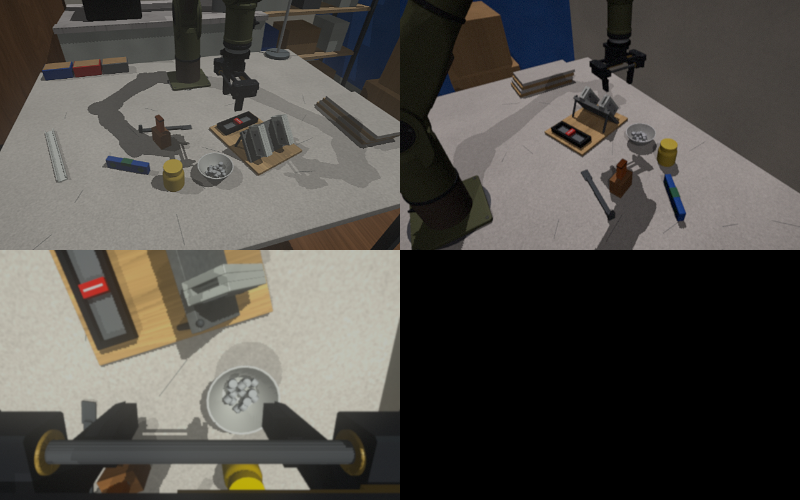

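Run:
```python
from h import *
w=cam('wrist');s=cam('scene');sd=cam('side')
for p in(w,s,sd): print(np.round(p['Twc'],3).tolist(),p['fx'],p['cx'])
np.savez('c.npz',**{k:cloud(p) for k,p in(('w',w),('s',s),('d',sd))})
for k,p in(('w',w),('s',s),('d',sd)):
    hsv=cv2.cvtColor(p['frame'],cv2.COLOR_RGB2HSV)
    m=(hsv[...,0]>5)&(hsv[...,0]<14)&(hsv[...,1]>170)&(hsv[...,2]>120)
    c=cloud(p,m); c=c[(abs(c[:,0]-.49)<.06)&(abs(c[:,1]+.21)<.06)&(c[:,2]>.062)]
    if len(c)>20:
        print(k,'orange',len(c),np.round(np.percentile(c,[2,50,98],axis=0),4).tolist())
    c=cloud(p)
    t=c[(abs(c[:,2]-.062)<.003)&(abs(c[:,0]-.49)<.06)&(abs(c[:,1]+.21)<.06)]
    if len(t)>20: print(' holdertop',len(t),cv2.minAreaRect(t[:,:2].astype(np.float32)))
    t=c[(abs(c[:,2]-.122)<.003)&(abs(c[:,0]-.49)<.06)&(abs(c[:,1]+.21)<.06)]
    if len(t)>10: print(' handletop',len(t),cv2.minAreaRect(t[:,:2].astype(np.float32)))
    t=c[(abs(c[:,2]-.034)<.0025)&(abs(c[:,0]-.47)<.08)&(abs(c[:,1]-.1)<.14)]
    if len(t)>20: print(' housing',len(t),cv2.minAreaRect(t[:,:2].astype(np.float32)))
    t=c[(abs(c[:,2]-.012)<.0025)&(abs(c[:,0]-.6)<.2)&(abs(c[:,1]-.1)<.16)]
    if len(t)>20: print(' board',len(t),cv2.minAreaRect(t[:,:2].astype(np.float32)))
    m=(hsv[...,0]<5)&(hsv[...,1]>150)&(hsv[...,2]>80)
    c=cloud(p,m);c=c[(abs(c[:,2]-.034)<.004)]
    if len(c)>20: print(' red',len(c),cv2.minAreaRect(c[:,:2].astype(np.float32)))
save(w,'w0')
```

```text
[[1.0, 0.001, 0.0, 0.626], [0.001, -0.964, -0.267, 0.069], [-0.0, 0.267, -0.964, 0.383], [0.0, 0.0, 0.0, 1.0]] 360.26777624880367 319.7576681177178
[[0.275, 0.584, -0.764, 1.245], [0.961, -0.152, 0.229, -0.272], [0.017, -0.798, -0.603, 0.658], [0.0, 0.0, 0.0, 1.0]] 406.83129790780146 326.9875074061751
[[0.835, -0.348, 0.425, 0.157], [-0.55, -0.512, 0.66, -0.636], [-0.012, -0.785, -0.619, 0.674], [0.0, 0.0, 0.0, 1.0]] 401.56698575011984 326.5360100696429
 holdertop 1380 ((0.48749518394470215, -0.21493637561798096), (0.07130106538534164, 0.04443152993917465), 20.713930130004883)
 housing 4510 ((0.47324836254119873, 0.09460393339395523), (0.06452947854995728, 0.14712069928646088), 17.306665420532227)
 board 18819 ((0.5700958967208862, 0.05076903849840164), (0.3390280604362488, 0.22164921462535858), 0.07871463149785995)
 red 824 ((0.46929827332496643, 0.10652834177017212), (0.04041179269552231, 0.01974545419216156), 17.11383628845215)
 holdertop 239 ((0.4876645803451538, -0.21684426069259644), (0.07106740772724152, 0.04339367523789406), 20.752567291259766)
 handletop 81 ((0.4871714115142
[... 353 characters left out ...]
1991272, 0.10674148797988892), (0.038265254348516464, 0.019260186702013016), 13.21082592010498)
 holdertop 398 ((0.48867350816726685, -0.21784064173698425), (0.07212655246257782, 0.044580891728401184), 19.84363555908203)
 handletop 135 ((0.48758798837661743, -0.21819429099559784), (0.03456418588757515, 0.017641276121139526), 20.418367385864258)
 housing 575 ((0.5047239065170288, 0.11742235720157623), (0.13973045349121094, 0.17883117496967316), 16.88456916809082)
 board 2845 ((0.5834210515022278, 0.07513406872749329), (0.3036453127861023, 0.3435511887073517), 16.34698486328125)
 red 60 ((0.4708999991416931, 0.10441598296165466), (0.04261357709765434, 0.020368807017803192), 22.455881118774414)
```

Run:
```python
from h import *
from scipy.optimize import least_squares
C=np.load('c.npz');a=np.radians(17.3);Rz=R.from_euler('z',a).as_matrix()
o=np.array([.598,.146,0])
for k in 'wsd':
    c=(C[k]-o)@Rz
    t=c[(abs(c[:,2]-.034)<.003)&(abs(c[:,0]+.135)<.05)&(abs(c[:,1])<.12)]
    print(k,'housing',len(t),np.round(np.percentile(t,[1,99],axis=0),4).tolist())
    t=c[(abs(c[:,2]-.012)<.003)&(abs(c[:,0])<.25)&(abs(c[:,1])<.13)]
    print(k,'board',np.round(np.percentile(t,[.5,99.5],axis=0),4).tolist())
    # upper end faces: plane normal n
    n=np.array([-.574,0,.819])
    for sgn in(1,-1):
        t=c[(c[:,2]>.105)&(c[:,2]<.155)&(abs(c[:,1]-sgn*.055)<.03)&(abs(c[:,0])<.12)]
        if len(t)<20: print('none');continue
        d=t@n; hst,e=np.histogram(d,40); i=hst.argmax(); dm=(e[i]+e[i+1])/2
        f=t[abs(d-dm)<.003]
        u=f@np.array([.819,0,.574])
        print(' face',sgn,len(t),len(f),'d',round(np.median(f@n),4),'u',np.round(np.percentile(u,[1,99]),4),'y',np.round(np.percentile(f[:,1],[1,99]),4), 'z',np.round(np.percentile(f[:,2],[1,50,99]),4),'x',np.round(np.percentile(f[:,0],[1,50,99]),4))
```

```text
w housing 4919 [[-0.1662, -0.0848, 0.0311], [-0.1028, 0.0574, 0.0344]]
w board [[-0.1839, -0.1102, 0.009], [0.1137, 0.0618, 0.0147]]
none
 face -1 4465 2558 d 0.0964 u [0.0591 0.1144] y [-0.0686 -0.0431] z [0.1126 0.131  0.1447] x [-0.007   0.0191  0.0392]
s housing 555 [[-0.1679, -0.0863, 0.0311], [-0.1029, 0.0816, 0.0364]]
s board [[-0.1822, -0.1123, 0.0092], [0.1146, 0.1069, 0.0149]]
 face 1 487 81 d 0.0981 u [0.06   0.1157] y [0.0384 0.0657] z [0.1139 0.1326 0.1462] x [-0.0067  0.0187  0.04  ]
 face -1 521 92 d 0.0982 u [0.0594 0.1155] y [-0.0706 -0.044 ] z [0.1137 0.1321 0.1462] x [-0.0078  0.0182  0.039 ]
d housing 621 [[-0.1667, -0.0876, 0.0312], [-0.1021, 0.0811, 0.0369]]
d board [[-0.1845, -0.1131, 0.0093], [0.1132, 0.106, 0.015]]
 face 1 330 146 d 0.0969 u [0.0607 0.1156] y [0.0376 0.0646] z [0.1126 0.13   0.1465] x [-0.0056  0.0154  0.0389]
 face -1 352 162 d 0.0977 u [0.0604 0.1155] y [-0.0719 -0.0452] z [0.1144 0.1308 0.1467] x [-0.007   0.017   0.0384]
```

View pics/w0.png

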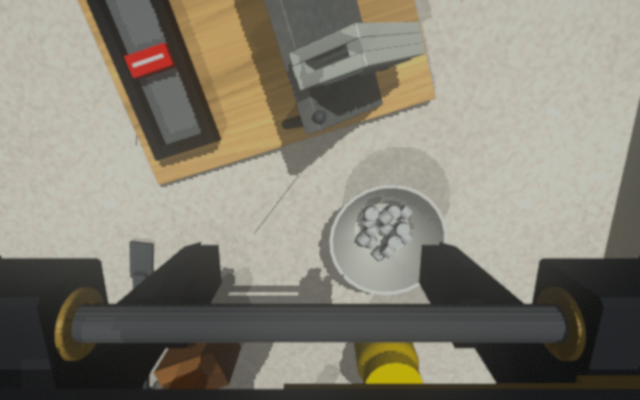

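```bash
cat >> h.py <<'E'
def plan(p,Rt,n,start=None):
    s=monitor.get_state(); p0=np.array(s['tool_pos']);R0=R.from_quat(s['eef_rot'])
    if start is not None:p0,R0=start
    rv=(R0.inv()*Rt).as_rotvec(); rows=[]
    for i in range(n):
        Rc=R0*R.from_rotvec(rv*i/n)
        rows+=np.round(Rc.inv().apply((np.array(p)-p0)/n)*100,2).tolist()+np.round(rv/n,3).tolist()
    print('t',round(s['clock'],2),'dist/row mm',np.linalg.norm(np.array(p)-p0)/n*1e3,'deg/row',np.degrees(np.linalg.norm(rv))/n)
    for i in range(0,len(rows),48): print(rows[i:i+48])
def Rtool(yaw,tilt=0): # tool x at yaw deg, z down pitched forward by tilt deg
    y=np.radians(yaw);B=np.array([[np.cos(y),np.sin(y),0],[np.sin(y),-np.cos(y),0],[0,0,-1]]).T
    return R.from_matrix(np.array([[np.cos(y),np.sin(y),0],[np.sin(y),-np.cos(y),0],[0,0,-1]]).T)*R.from_euler('y',tilt,degrees=True)
E
python3 - <<'E'
from h import *
print(Rtool(17.3,35).as_matrix()[:,2], Rtool(90).as_quat())
plan([.4875,-.2165,.21],Rtool(20.4),8)
E
```

```text
[ 0.5476283   0.17056722 -0.81915204] [0.70710678 0.70710678 0.         0.        ]
t 1.5 dist/row mm 34.09621533057345 deg/row 8.700097094547807
[-2.71, -1.72, 1.16, 0.0, -0.0, 0.152, -2.94, -1.29, 1.16, 0.0, -0.0, 0.152, -3.1, -0.83, 1.16, 0.0, -0.0, 0.152, -3.19, -0.35, 1.16, 0.0, -0.0, 0.152, -3.2, 0.13, 1.16, 0.0, -0.0, 0.152, -3.15, 0.62, 1.16, 0.0, -0.0, 0.152, -3.02, 1.09, 1.16, 0.0, -0.0, 0.152, -2.82, 1.53, 1.16, 0.0, -0.0, 0.152]
```

Emit:
carry_out(motion=[-2.71,-1.72,1.16,0,0,0.152,-2.94,-1.29,1.16,0,0,0.152,-3.1,-0.83,1.16,0,0,0.152,-3.19,-0.35,1.16,0,0,0.152,-3.2,0.13,1.16,0,0,0.152,-3.15,0.62,1.16,0,0,0.152,-3.02,1.09,1.16,0,0,0.152,-2.82,1.53,1.16,0,0,0.152], hand=6)

```text
clock: 2.5
tool_pos: [0.4871, -0.2175, 0.2097]
eef_rot: [0.985, 0.174, 0.0, 0.0]
contact_force: [-0.4, -0.3, 0.7]
opening: 0.679
```

Run:
```python
from h import *
w=cam('wrist');save(w,'w1');c=cloud(w);s=monitor.get_state()
for z in(.122,.062):
    t=c[(abs(c[:,2]-z)<.004)&(abs(c[:,0]-.49)<.06)&(abs(c[:,1]+.21)<.06)]
    if len(t)>20: print(z,len(t),np.median(t[:,2]),cv2.minAreaRect(t[:,:2].astype(np.float32)))
R0=R.from_quat(s['eef_rot']);print(s['tool_pos'],np.degrees(R0.as_euler('xyz')))
plan([.4875,-.2165,.142],Rtool(20.4),3)
```

```text
0.122 2183 0.12039818656117685 ((0.48801150918006897, -0.21519075334072113), (0.03383436053991318, 0.01772918552160263), 20.68929672241211)
0.062 4129 0.060488149525085216 ((0.48766082525253296, -0.21523256599903107), (0.0702221617102623, 0.043969810009002686), 21.43381118774414)
[ 0.48330582 -0.22192904  0.2086338 ] [179.91404325   0.28827063  19.42762673]
t 2.55 dist/row mm 22.328677628831993 deg/row 0.33921077984381204
[0.2, -0.13, 2.22, 0.0, 0.002, -0.006, 0.2, -0.13, 2.22, 0.0, 0.002, -0.006, 0.2, -0.12, 2.22, 0.0, 0.002, -0.006]
```

View pics/w1.png

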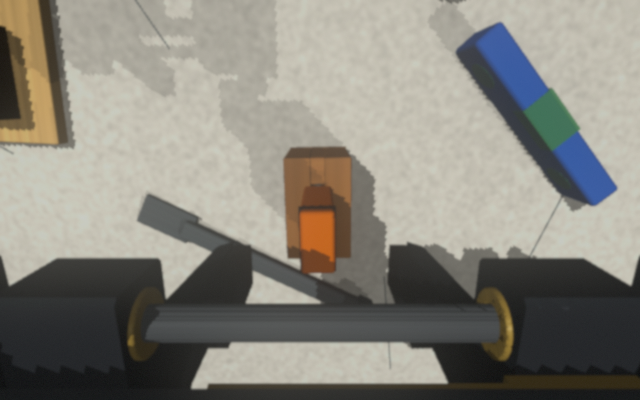

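Emit:
carry_out(motion=[0.0,0,0.8,0,0,0,0,0,1.5,0,0,0,0,0,2.0,0,0,0,0,0,1.5,0,0,0,0,0,1.0,0,0,0,0,0,0,0,0,0,0,0,0,0,0,0])

```text
clock: 3.42
tool_pos: [0.4877, -0.2167, 0.1423]
eef_rot: [0.984, 0.177, 0.0, 0.0]
contact_force: [0.2, 0.1, -0.6]
opening: 0.683
```

Run:
```python
from h import *
w=cam('wrist');s=monitor.get_state();R0=R.from_quat(s['eef_rot']);print(s['tool_pos'],np.degrees(R0.as_euler('xyz')),s['contact_force'])
c=cloud(w)
for z in(.062,):
    t=c[(abs(c[:,2]-z)<.004)&(abs(c[:,0]-.49)<.06)&(abs(c[:,1]+.21)<.06)]
    if len(t)>20: print(z,len(t),cv2.minAreaRect(t[:,:2].astype(np.float32)))
```

```text
[ 0.48771619 -0.21680436  0.14241783] [ 1.79958151e+02 -4.83930394e-02  2.03317701e+01] [-0.57033695 -0.74246063  0.57319934]
0.062 7033 ((0.4906828999519348, -0.21432125568389893), (0.06421593576669693, 0.0443512424826622), 21.03510284423828)
```

Emit:
carry_out(motion=[0,0,0,0,0,0,0,0,0,0,0,0,0,0,0,0,0,0,0,0,0,0,0,0,0,0,0,0,0,0], hand=0, grip_force=50)

```text
clock: 4.1
tool_pos: [0.4874, -0.2166, 0.1419]
eef_rot: [0.984, 0.177, 0.0, -0.0]
contact_force: [0.2, -0.5, 0.3]
opening: 0.198
```

Emit:
carry_out(motion=[0,0,-0.8,0,0,0,0,0,-1.5,0,0,0,0,0,-2,0,0,0,0,0,-2,0,0,0,0,0,-2,0,0,0,0,0,-2,0,0,0,0,0,-1,0,0,0])

```text
clock: 4.97
tool_pos: [0.4877, -0.2168, 0.2568]
eef_rot: [0.984, 0.176, 0.001, 0.001]
contact_force: [0.0, -0.9, -2.4]
opening: 0.2
```

Run:
```python
from h import *
ins=Rtool(17.3,35).as_matrix()[:,2]; m=np.array([.630,.0966,.13])
p=m-ins*(.135+.045);print(p)
plan(p,Rtool(17.3,35),8,(np.array([.4875,-.2165,.255]),Rtool(20.4)))
```

```text
[0.53142691 0.0658979  0.27744737]
t 4.97 dist/row mm 35.83426074128115 deg/row 4.391592241215819
[1.75, -3.12, -0.28, -0.002, 0.076, 0.007, 1.74, -3.13, -0.15, -0.002, 0.076, 0.007, 1.73, -3.14, -0.03, -0.002, 0.076, 0.007, 1.7, -3.15, 0.1, -0.002, 0.076, 0.007, 1.67, -3.16, 0.22, -0.002, 0.076, 0.007, 1.63, -3.17, 0.34, -0.002, 0.076, 0.007, 1.58, -3.18, 0.45, -0.002, 0.076, 0.007, 1.52, -3.2, 0.57, -0.002, 0.076, 0.007]
```

Emit:
carry_out(motion=[1.75,-3.12,-0.28,-0.002,0.076,0.007,1.74,-3.13,-0.15,-0.002,0.076,0.007,1.73,-3.14,-0.03,-0.002,0.076,0.007,1.7,-3.15,0.1,-0.002,0.076,0.007,1.67,-3.16,0.22,-0.002,0.076,0.007,1.63,-3.17,0.34,-0.002,0.076,0.007,1.58,-3.18,0.45,-0.002,0.076,0.007,1.52,-3.2,0.57,-0.002,0.076,0.007])

```text
clock: 5.98
tool_pos: [0.5499, 0.0351, 0.3099]
eef_rot: [0.958, 0.149, 0.241, -0.047]
contact_force: [1.0, 1.0, -0.4]
opening: 0.201
```

Emit:
carry_out(motion=[0,0,0,0,0,0,0,0,0,0,0,0,0,0,0,0,0,0])

```text
clock: 6.35
tool_pos: [0.5496, 0.0337, 0.3092]
eef_rot: [0.958, 0.148, 0.24, -0.047]
contact_force: [-0.5, 0.0, -1.5]
opening: 0.196
```

Run:
```python
from h import *
w=cam('wrist');save(w,'w2');s=monitor.get_state()
Rt=R.from_quat(s['eef_rot']);print(s['tool_pos'],s['clock'],np.degrees((Rtool(17.3,35).inv()*Rt).as_rotvec()))
np.savez('w2.npz',z=w['range_z'],T=w['Twc'],f=w['frame'],k=[w['fx'],w['fy'],w['cx'],w['cy']],p=s['tool_pos'],q=s['eef_rot'])
t=Rt.inv().apply(cloud(w)-np.array(s['tool_pos']))  # tool frame
# blade/handle: near axis, z 0.06..0.14
g=t[(abs(t[:,0])<.03)&(abs(t[:,1])<.02)&(t[:,2]>.068)&(t[:,2]<.145)]
for a,b in((.068,.079),(.083,.1),(.1,.12),(.12,.14)):
    k=g[(g[:,2]>a)&(g[:,2]<b)]
    if len(k)>5: print(a,len(k),np.round(np.percentile(k,[3,50,97],axis=0),4).tolist())
# face
f=t[(t[:,2]>.155)&(t[:,2]<.2)&(abs(t[:,1])<.04)&(abs(t[:,0])<.05)]
h,e=np.histogram(f[:,2],45);i=h.argmax();zf=(e[i]+e[i+1])/2
k=f[abs(f[:,2]-zf)<.0025];print('face',len(k),zf,np.round(np.percentile(k,[1,50,99],axis=0),4).tolist())
A=np.c_[k[:,:2],np.ones(len(k))];print('plane',np.linalg.lstsq(A,k[:,2],rcond=None)[0]); print(cv2.minAreaRect(k[:,:2].astype(np.float32)))
```

```text
[0.54971322 0.03383548 0.30924517] 6.4 [ 1.19232092 -6.65947084  0.15198801]
0.068 307 [[0.0157, -0.0088, 0.0682], [0.0165, -0.0007, 0.0733], [0.0169, 0.0076, 0.0787]]
0.083 83 [[0.0142, -0.0028, 0.0864], [0.0146, -0.0007, 0.0928], [0.0149, 0.0018, 0.0993]]
0.1 90 [[0.0143, -0.003, 0.1005], [0.0145, -0.0008, 0.1091], [0.0149, 0.0015, 0.1191]]
0.12 57 [[0.0143, -0.0031, 0.1204], [0.0145, -0.0008, 0.127], [0.0148, 0.0016, 0.1355]]Traceback (most recent call last):
  File "<stdin>", line 14, in <module>
    return _quantile_unchecked(
        a, q, axis, out, overwrite_input, method, keepdims, weights)
    return _ureduce(a,
                    func=_quantile_ureduce_func,
    ...<5 lines>...
                    overwrite_input=overwrite_input,
                    method=method)
    r = func(a, **kwargs)
    result = _quantile(arr,
                       quantiles=q,
    ...<2 lines>...
                       out=out,
                       weights=wgt)
    slices_having_nans = np.isnan(arr[-1, ...])
                                  ~~~^^^^^^^^^
IndexError: index -1 is out of bounds for axis 0 with size 0
```

View pics/w2.png

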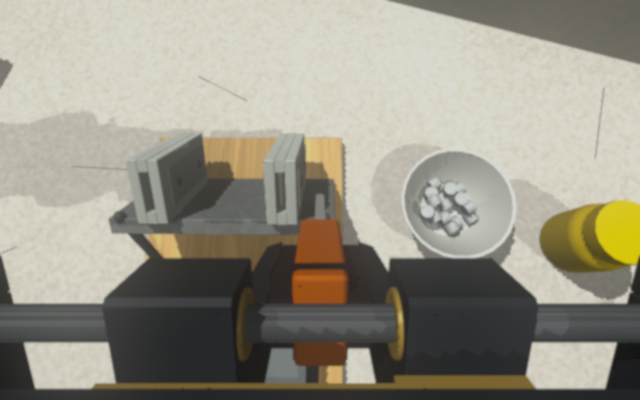

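Run:
```python
from h import *
s=monitor.get_state();print(np.round(s['q'],3))
ins=Rtool(17.3,35).as_matrix()[:,2]; m=np.array([.630,.0966,.13])
p=m-ins*(.135+.045)
plan(p,Rtool(17.3,35),4)
```

```text
[ 0.024  0.494 -0.166  2.148 -1.     0.043 -0.377]
t 6.4 dist/row mm 12.179615849499644 deg/row 1.691768331757785
[-0.55, -0.89, 0.62, -0.005, 0.029, -0.001, -0.57, -0.89, 0.6, -0.005, 0.029, -0.001, -0.59, -0.89, 0.58, -0.005, 0.029, -0.001, -0.6, -0.9, 0.56, -0.005, 0.029, -0.001]
```

```bash
cat > kin.py <<'E'
import numpy as np
from scipy.spatial.transform import Rotation as R
from scipy.optimize import least_squares
def fk(q,L,full=False):
    T=np.eye(4);ax='zyzyzyz';off=[(0,0,L[0]),(0,0,0),(L[4],0,L[1]),(-L[4],0,0) if False else (L[5],0,0),(0,0,L[2]),(L[6],0,0),(0,0,L[3])]
    for a,t,x in zip(ax,off,q):
        M=np.eye(4);M[:3,3]=t;N=np.eye(4);N[:3,:3]=R.from_euler(a,x).as_matrix();T=T@M@N
    return T
E
python3 - <<'E'
from kin import *
from h import monitor
s=monitor.get_state()
D=[([0.03379245,0.68909173,-0.19460539,1.56530484,0.15730679,0.9024649,-0.21509444],[.625025,.0000328,.302747],[7.07091067e-01,7.07122492e-01,4.63642955e-05,3.47243706e-05]),(s['q'],s['tool_pos'],s['eef_rot'])]
for q,p,r in D:
    T=fk(q,np.zeros(7)); X=R.from_matrix(T[:3,:3]).inv()*R.from_quat(r); print(X.as_matrix().round(3).tolist())
def res(L): return np.concatenate([ (fk(q,np.r_[L,0,0,0])[:3,3]-np.array(p)) for q,p,r in D])
f=least_squares(res,[.3,.4,.4,.2]);print(f.x,f.fun)
E
```

```text
[[0.0, -1.0, 0.0], [1.0, 0.0, 0.0], [-0.0, 0.0, 1.0]]
[[-0.496, 0.813, -0.307], [-0.864, -0.496, 0.084], [-0.084, 0.307, 0.948]]
[-0.18127753  0.84749528  0.13683574  0.11781824] [ 0.01847957 -0.00475725 -0.03250729 -0.03051963 -0.06042585  0.03250729]
```

Run:
```python
from kin import *
import itertools
from h import monitor
s=monitor.get_state()
D=[(np.array([0.03379245,0.68909173,-0.19460539,1.56530484,0.15730679,0.9024649,-0.21509444]),[.625025,.0000328,.302747],[7.07091067e-01,7.07122492e-01,4.63642955e-05,3.47243706e-05]),(np.array(s['q']),s['tool_pos'],s['eef_rot'])]
out=[]
for sg in itertools.product([1,-1],repeat=7):
  for o6 in (0,np.pi/2,-np.pi/2,np.pi):
    o=np.zeros(7);o[5]=o6
    X=[R.from_matrix(fk(q*sg+o,np.zeros(7))[:3,:3]).inv()*R.from_quat(r) for q,p,r in D]
    out.append((np.degrees((X[0].inv()*X[1]).magnitude()),sg,o6,X[0].as_matrix().round(2).tolist()))
for x in sorted(out,key=lambda x:x[0])[:6]:print(x)
```

```text
(np.float64(4.919034483695356e-07), (-1, 1, -1, 1, -1, 1, 1), 3.141592653589793, [[-0.0, 1.0, -0.0], [1.0, 0.0, -0.0], [-0.0, -0.0, -1.0]])
(np.float64(4.919034536877188e-07), (-1, 1, -1, 1, -1, 1, -1), 0, [[0.0, -1.0, 0.0], [1.0, 0.0, -0.0], [0.0, 0.0, 1.0]])
(np.float64(1.9449176824921515), (1, 1, -1, 1, -1, 1, 1), 3.141592653589793, [[0.07, 1.0, 0.0], [1.0, -0.07, -0.0], [-0.0, 0.0, -1.0]])
(np.float64(1.9449176824921695), (1, 1, -1, 1, -1, 1, -1), 0, [[-0.07, -1.0, -0.0], [1.0, -0.07, -0.0], [0.0, -0.0, 1.0]])
(np.float64(11.9542022598393), (1, 1, -1, 1, -1, 1, 1), -1.5707963267948966, [[-0.2, 0.06, 0.98], [0.94, -0.27, 0.21], [0.28, 0.96, -0.0]])
(np.float64(11.954202259839333), (1, 1, -1, 1, -1, 1, -1), 1.5707963267948966, [[0.2, -0.06, -0.98], [0.94, -0.27, 0.21], [-0.28, -0.96, 0.0]])
```

```bash
cat >> kin.py <<'E'
SG=np.array([-1,1,-1,1,-1,1,-1.])
LO=np.array([-3.01,-.46,-1.47,.13,-1,.04,-2.66]);HI=np.array([3.01,2.08,1.51,2.56,4.14,2.09,2.66])
Z90=R.from_euler('z',90,degrees=True)
def FK(q,L):
    T=fk(np.asarray(q)*SG,L);return T[:3,3],R.from_matrix(T[:3,:3])*Z90
E
python3 - <<'E'
from kin import *
from h import monitor,Rtool
s=monitor.get_state()
D=[(np.array([0.03379245,0.68909173,-0.19460539,1.56530484,0.15730679,0.9024649,-0.21509444]),[.625025,.0000328,.302747]),(np.array(s['q']),s['tool_pos'])]
def res(L): return np.concatenate([FK(q,np.r_[L[:4],0,0,0])[0]-np.array(p) for q,p in D])
f=least_squares(res,[.3,.4,.4,.2],x_scale=.1);print(f.x,f.fun)
L=np.r_[f.x,0,0,0];np.save('L.npy',L)
for nm,m in(('R',[.630,.0966,.13]),('L',[.597,.202,.13])):
  for yaw in(17.3,197.3):
    Rt=Rtool(17.3,35)*R.from_euler('z',yaw-17.3,degrees=True)
    ins=Rt.as_matrix()[:,2]
    for back in(.18,.08):
      p=np.array(m)-ins*back;best=[]
      for k in range(60):
        rng=np.random.default_rng(k);q0=rng.uniform(LO,HI)
        r=least_squares(lambda q:np.r_[(FK(q,L)[0]-p)*10,(FK(q,L)[1].inv()*Rt).as_rotvec()],q0,bounds=(LO,HI))
        if r.cost<1e-8: best.append(np.round(r.x,2))
      best.sort(key=lambda q:abs(q[0])+abs(q[2]))
      print(nm,yaw,back,len(best));[print('   ',b) for b in best[:3]]
E
```

```text
[0.05576457 0.72772437 0.22033657 0.19847547] [ 0.00640889  0.02125766 -0.02030046 -0.01184     0.01771059  0.02030046]
R 17.3 0.18 15
    [-0.06  0.59 -0.05  2.47  3.33  0.53  1.59]
    [-0.09  0.59  0.03  2.47  3.44  0.54  1.5 ]
    [-0.09  0.59  0.05  2.47  3.47  0.54  1.48]
R 17.3 0.08 16
    [-0.1   0.77 -0.03  2.5   3.28  0.73  1.63]
    [-0.07  0.77 -0.13  2.5   3.16  0.73  1.73]
    [-0.13  0.77  0.09  2.5   3.42  0.75  1.52]
R 197.3 0.18 32
    [ 0.02  0.6  -0.31  2.47  2.93  0.53 -1.23]
    [ 0.04  0.61 -0.38  2.47  2.83  0.54 -1.16]
    [ 0.04  0.6  -0.38  2.47  2.83  0.54 -1.16]
R 197.3 0.08 20
    [-0.07  0.77 -0.13  2.5   3.15  0.73 -1.41]
    [-0.05  0.78 -0.18  2.5   3.09  0.73 -1.36]
    [-0.04  0.78 -0.23  2.5   3.03  0.73 -1.31]
L 17.3 0.18 12
    [-0.29  0.59 -0.15  2.51  2.9   0.59  1.73]
    [-0.25  0.6  -0.29  2.51  2.71  0.61  1.87]
    [-0.18  0.61 -0.53  2.51  2.44  0.69  2.06]
L 17.3 0.08 17
    [-0.33  0.78 -0.03  2.54  3.08  0.79  1.59]
    [-0.32  0.78 -0.06  2.54  3.04  0.79  1.61]
    [-0.37  0.78  0.13  2.54  3.26  0.79  1.46]
L 197.3 0.18 23
    [-0.35  0.59  0.04  2.51  3.16  0.57 -1.61]
    [-0.27  0.6  -0.23  2.51  2.79  0.6  -1.33]
    [-0.26  0.6  -0.27  2.51  2.74  0.61 -1.3 ]
L 197.3 0.08 27
    [-0.31  0.78 -0.08  2.54  3.02  0.79 -1.51]
    [-0.29  0.78 -0.16  2.54  2.93  0.8  -1.45]
    [-0.29  0.78 -0.18  2.54  2.91  0.8  -1.43]
```

```bash
cat >> kin.py <<'E'
def FKo(q,o):
    o=np.asarray(o).reshape(8,3);T=np.eye(4)
    for i,(a,x) in enumerate(zip('zyzyzyz',np.asarray(q)*SG)):
        T[:3,3]+=T[:3,:3]@o[i];T[:3,:3]=T[:3,:3]@R.from_euler(a,x).as_matrix()
    T[:3,3]+=T[:3,:3]@o[7];return T[:3,3],R.from_matrix(T[:3,:3])*Z90
def fit(D):
    o0=np.zeros((8,3));o0[0,2]=.3;o0[2,2]=.4;o0[4,2]=.4;o0[7,2]=.2
    f=least_squares(lambda o:np.r_[np.concatenate([(FKo(q,o)[0]-np.array(p))*300 for q,p in D]),(o-o0.ravel())],o0.ravel());return f.x,f.fun[:3*len(D)]/300
def ik(p,Rt,q0,o,w=.02):
    r=least_squares(lambda q:np.r_[(FKo(q,o)[0]-p)*10,(FKo(q,o)[1].inv()*Rt).as_rotvec()*3,w*(q-q0)],np.clip(q0,LO+1e-4,HI-1e-4),bounds=(LO,HI));return r.x,np.linalg.norm(FKo(r.x,o)[0]-p),(FKo(r.x,o)[1].inv()*Rt).magnitude()
E
python3 - <<'E'
from kin import *
from h import monitor,Rtool
import pickle
s=monitor.get_state()
D=[(np.array([0.03379245,0.68909173,-0.19460539,1.56530484,0.15730679,0.9024649,-0.21509444]),[.625025,.0000328,.302747]),(np.array(s['q']),s['tool_pos'])]
pickle.dump(D,open('D.pkl','wb'))
o,e=fit(D);print(o.reshape(8,3).round(3).tolist(),abs(e).max())
np.save('o.npy',o)
q=np.array(s['q']);p=np.array(s['tool_pos'])
f=q.copy();W=[]
for a,b,n in(((-1,.043,-.377),(0.2,.5,-1.3),6),((0.2,.5,-1.3),(2.9,.5,-1.3),15)):
    for i in range(1,n+1):
        f[4:]=np.array(a)+(np.array(b)-a)*i/n;W.append(FKo(f,o)[1])
R0=R.from_quat(s['eef_rot']);rows=[];x=q
for Rt in W:
    rv=(R0.inv()*Rt).as_rotvec();rows.append(np.r_[0,0,0,rv].round(3));
    x,ep,er=ik(p,Rt,x,o);print(np.round(x,2),round(ep,4),round(er,3),np.degrees(np.linalg.norm(rv)).round(1),'tip',(p+Rt.apply([0,0,.135])).round(3));R0=Rt
print(np.array(rows).round(3).tolist())
for m in([.630,.0966,.13],[.597,.202,.13]):
  for back in(.18,.08):
    Rt=Rtool(17.3,35)*R.from_euler('z',180,degrees=True);y,ep,er=ik(np.array(m)-Rt.as_matrix()[:,2]*back,Rt,x,o);print(np.round(y,2),ep,er)
E
```

```text
[[0.02, -0.013, 0.326], [0.021, -0.013, 0.026], [0.01, -0.013, 0.439], [0.007, -0.015, 0.039], [-0.018, -0.015, 0.379], [0.025, 0.008, -0.021], [-0.003, 0.008, -0.012], [0.005, 0.006, 0.188]] 6.839215434539803e-07
[-0.04  0.49 -0.05  2.12 -0.93  0.19 -0.39] 0.0 0.0 5.1 tip [0.602 0.061 0.188]
[-0.12  0.5   0.08  2.07 -0.82  0.34 -0.45] 0.0 0.0 5.3 tip [0.592 0.064 0.184]
[-0.21  0.51  0.2   2.02 -0.71  0.47 -0.53] 0.0 0.0 5.6 tip [0.58  0.062 0.181]
[-0.29  0.53  0.3   1.97 -0.59  0.58 -0.61] 0.0 0.0 6.0 tip [0.569 0.056 0.177]
[-0.37  0.56  0.4   1.92 -0.48  0.68 -0.7 ] 0.0 0.0 6.4 tip [0.559 0.046 0.175]
[-0.46  0.59  0.49  1.88 -0.37  0.75 -0.78] 0.0 0.0 6.9 tip [0.552 0.032 0.174]
[-0.51  0.59  0.51  1.89 -0.27  0.71 -0.72] 0.0 0.0 10.3 tip [0.556 0.021 0.175]
[-0.55  0.59  0.53  1.9  -0.17  0.66 -0.66] 0.0 0.0 10.3 tip [0.562 0.011 0.177]
[-0.59  0.59  0.55  1.91 -0.07  0.59 -0.61] 0.0 0.0 10.3 tip [0.569 0.002 0.179]
[-0.64  0.59  0.58  1.94  0.03  0.53 -0.56] 0.0 0.0 10.3 tip [ 0.578 -0.005  0.183]
[-0.69  0.6   0.61  1.97  0.13  0.45 -0.51] 0.0 0.0 10.3 tip [ 0.587 -0.01   0.
[... 1362 characters left out ...]
 0.0, 0.0, -0.083, -0.023, -0.158], [0.0, 0.0, 0.0, -0.083, -0.023, -0.158], [0.0, 0.0, 0.0, -0.083, -0.023, -0.158], [0.0, 0.0, 0.0, -0.083, -0.023, -0.158], [0.0, 0.0, 0.0, -0.083, -0.023, -0.158], [0.0, 0.0, 0.0, -0.083, -0.023, -0.158], [0.0, 0.0, 0.0, -0.083, -0.023, -0.158], [0.0, 0.0, 0.0, -0.083, -0.023, -0.158], [0.0, 0.0, 0.0, -0.083, -0.023, -0.158]]
[-0.19  0.51 -0.13  2.1   1.04  0.04  0.57] 0.018308000397730468 0.09412439355436633
[-0.2   0.74 -0.11  1.92  1.04  0.04  0.58] 0.0252892319238747 0.14150634380898822
[-0.68  0.51  0.18  2.12  1.04  0.04  0.3 ] 0.01960450561951311 0.10015302957934312
[-0.59  0.74  0.12  1.93  1.04  0.04  0.31] 0.026541300461029108 0.14801725761617704
```

```bash
cat > path.py <<'E'
from kin import *
from h import monitor,Rtool
def run(W,o,x,show=True):
    """W list of joint waypoints (q,n); prints rows and simulated ik"""
    q=x.copy();P=[FKo(q,o)];out=[]
    for b,n in W:
        a=q.copy()
        for i in range(1,n+1): q=a+(np.array(b)-a)*i/n;P.append(FKo(q,o))
    for (p0,R0),(p,Rt) in zip(P,P[1:]):
        rv=(R0.inv()*Rt).as_rotvec();d=R0.inv().apply(p-p0)*100
        x,ep,er=ik(p,Rt,x,o)
        if show:print(np.round(x,2),round(ep,4),round(er,3),'deg',np.degrees(np.linalg.norm(rv)).round(1),'mm',(10*np.linalg.norm(d)).round(),'tip',(p+Rt.apply([0,0,.135])).round(3),'tcp',p.round(3))
        out+=np.r_[d.round(2),rv.round(3)].tolist()
    for i in range(0,len(out),48):print(np.array(out[i:i+48]).round(3).tolist())
    return x
E
python3 - <<'E'
from path import *
s=monitor.get_state();q=np.array(s['q']);o=np.load('o.npy')
b=np.array(q)
def w(**k):
    global b
    b=b.copy()
    for n,v in k.items(): b[int(n[1])-1]=v
    return b
x=run([(w(q2=.45,q4=2.1,q5=0.2,q6=.7,q7=-1.3),8),(w(q5=1.5,q6=.8),8),(w(q2=.55,q4=2.2,q5=2.9,q6=.5),8)],o,q)
for m in([.630,.0966,.13],[.597,.202,.13]):
  for back in(.18,.08):
    Rt=Rtool(17.3,35)*R.from_euler('z',180,degrees=True);y,ep,er=ik(np.array(m)-Rt.as_matrix()[:,2]*back,Rt,x,o);print(np.round(y,2),ep,er)
E
```

```text
[ 0.01  0.49 -0.14  2.15 -0.98  0.13 -0.37] 0.0 0.0 deg 4.7 mm 15.0 tip [0.592 0.072 0.188] tcp [0.538 0.043 0.308]
[-0.04  0.48 -0.07  2.16 -0.92  0.23 -0.39] 0.0 0.0 deg 4.8 mm 15.0 tip [0.569 0.081 0.183] tcp [0.524 0.048 0.306]
[-0.11  0.47  0.02  2.16 -0.84  0.33 -0.43] 0.0 0.0 deg 4.9 mm 15.0 tip [0.544 0.083 0.177] tcp [0.509 0.049 0.303]
[-0.17  0.46  0.12  2.16 -0.74  0.42 -0.49] 0.0 0.0 deg 5.1 mm 17.0 tip [0.517 0.076 0.171] tcp [0.494 0.044 0.3  ]
[-0.23  0.46  0.21  2.16 -0.63  0.5  -0.55] 0.0 0.0 deg 5.4 mm 18.0 tip [0.492 0.061 0.165] tcp [0.478 0.034 0.297]
[-0.3   0.47  0.31  2.16 -0.51  0.57 -0.62] 0.0 0.0 deg 5.8 mm 20.0 tip [0.468 0.037 0.161] tcp [0.465 0.02  0.295]
[-0.36  0.48  0.41  2.15 -0.39  0.62 -0.68] 0.0 0.0 deg 6.2 mm 22.0 tip [0.448 0.007 0.16 ] tcp [0.453 0.001 0.295]
[-0.43  0.49  0.52  2.15 -0.27  0.66 -0.75] 0.0 0.0 deg 6.7 mm 24.0 tip [ 0.433 -0.03   0.162] tcp [ 0.445 -0.021  0.296]
[-0.46  0.5   0.56  2.14 -0.15  0.62 -0.71] 0.0 0.0 deg 9.3 mm 22.0 tip [ 0.44  -0.066  0.164] tcp [ 0.448 -0.043  0.296]
[-0.48  0.52  0.61  2.14 -0.03  0.57 -0.67] 
[... 2482 characters left out ...]
96, 2.2, 0.13, -0.108, -0.043, -0.114]
[0.41, 1.68, 0.55, -0.111, 0.01, -0.14, 0.57, 1.63, 0.48, -0.107, 0.015, -0.144, 0.71, 1.59, 0.43, -0.104, 0.02, -0.147, 0.85, 1.59, 0.38, -0.102, 0.025, -0.149, 0.96, 1.6, 0.34, -0.099, 0.029, -0.151, 1.06, 1.64, 0.31, -0.097, 0.033, -0.152, 1.13, 1.69, 0.29, -0.095, 0.036, -0.153, 1.17, 1.74, 0.29, -0.093, 0.038, -0.154]
[-0.18  0.51 -0.13  2.1   1.03  0.04  0.57] 0.01830773679197463 0.0941246190477696
[-0.2   0.74 -0.11  1.92  1.04  0.04  0.58] 0.025289281034899434 0.14150609532946698
[-0.67  0.51  0.18  2.12  1.04  0.04  0.31] 0.019602536311629525 0.10015773516758797
[-0.59  0.74  0.12  1.93  1.04  0.04  0.31] 0.026540780113098444 0.1480184484977473
```

```bash
cat > go.py <<'E'
from path import *
import pickle,sys
import kin
def ik3(p,Rt,q0,o):
    qr=q0.copy();qr[2]=-.18;w=np.array([.02]*7);w[2]=.06
    r=least_squares(lambda q:np.r_[(FKo(q,o)[0]-p)*10,(FKo(q,o)[1].inv()*Rt).as_rotvec()*3,w*(q-qr)],np.clip(q0,LO+1e-4,HI-1e-4),bounds=(LO,HI));return r.x,np.linalg.norm(FKo(r.x,o)[0]-p),(FKo(r.x,o)[1].inv()*Rt).magnitude()
import path;path.ik=ik3
s=monitor.get_state();q=np.array(s['q']);D=pickle.load(open('D.pkl','rb'))
if np.abs(D[-1][0]-q).max()>.02:D.append((q,s['tool_pos']));pickle.dump(D,open('D.pkl','wb'))
o,e=fit(D)
print('t',s['clock'],'q',q.round(3),'p',np.round(s['tool_pos'],3),'fit',len(D),abs(e).max())
def W(*ws):
    b=q.copy();out=[]
    for k,n in ws:
        b=b.copy()
        for j,v in k.items():b[j-1]=v
        out.append((b,n))
    return out
def targets(x):
    for m in([.630,.0966,.13],[.597,.202,.13]):
      for back in(.18,.08):
        Rt=Rtool(17.3,35)*R.from_euler('z',180,degrees=True);y,ep,er=ik3(np.array(m)-Rt.as_matrix()[:,2]*back,Rt,x,o);print(np.round(y,2),round(ep,4),round(er,4))
E
python3 - <<'E'
from go import *
x=run(W(({2:.45,4:2.0,5:0.2,6:.8,7:-1.3},8),({5:1.5,6:.8},8),({2:.55,4:2.2,5:2.9,6:.5},8)),o,q)
targets(x)
E
```

```text
t 6.4 q [ 0.024  0.494 -0.166  2.148 -1.     0.043 -0.377] p [0.55  0.034 0.309] fit 2 6.839215434539803e-07
[ 0.01  0.49 -0.14  2.14 -0.94  0.14 -0.4 ] 0.0 0.0 deg 5.0 mm 13.0 tip [0.596 0.075 0.191] tcp [0.542 0.045 0.311]
[-0.    0.48 -0.12  2.12 -0.79  0.24 -0.52] 0.0 0.0 deg 4.9 mm 12.0 tip [0.577 0.087 0.19 ] tcp [0.532 0.051 0.312]
[-0.    0.47 -0.13  2.1  -0.61  0.33 -0.66] 0.0 0.0 deg 5.0 mm 12.0 tip [0.555 0.089 0.186] tcp [0.521 0.053 0.312]
[ 0.01  0.47 -0.14  2.08 -0.43  0.42 -0.8 ] 0.0 0.0 deg 5.2 mm 13.0 tip [0.532 0.083 0.182] tcp [0.508 0.048 0.311]
[ 0.01  0.47 -0.15  2.06 -0.27  0.52 -0.94] 0.0 0.0 deg 5.6 mm 15.0 tip [0.51  0.066 0.179] tcp [0.497 0.038 0.31 ]
[ 0.02  0.46 -0.15  2.04 -0.11  0.61 -1.06] 0.0 0.0 deg 6.1 mm 18.0 tip [0.49  0.041 0.177] tcp [0.487 0.023 0.31 ]
[ 0.02  0.46 -0.16  2.02  0.04  0.7  -1.18] 0.0 0.0 deg 6.6 mm 22.0 tip [0.474 0.008 0.178] tcp [0.479 0.003 0.313]
[ 0.02  0.45 -0.16  2.    0.2   0.8  -1.3 ] 0.0 0.0 deg 7.3 mm 25.0 tip [ 0.463 -0.032  0.183] tcp [ 0.474 -0.021  0.317]
[ 0.03  0.45 -0.17  2.    0.36  0.8  -1.3 ] 0.0 0.0 deg 9
[... 2431 characters left out ...]
26, 0.12, -0.112, -0.031, -0.113, -0.75, 2.26, 0.12, -0.112, -0.031, -0.113, -0.75, 2.26, 0.12, -0.112, -0.031, -0.113, -0.75, 2.26, 0.12, -0.112, -0.031, -0.113]
[0.57, 1.04, 0.6, -0.102, 0.012, -0.149, 0.82, 1.01, 0.47, -0.099, 0.02, -0.152, 1.05, 1.02, 0.36, -0.097, 0.027, -0.154, 1.27, 1.08, 0.26, -0.095, 0.033, -0.155, 1.46, 1.18, 0.19, -0.094, 0.039, -0.156, 1.62, 1.32, 0.13, -0.093, 0.044, -0.156, 1.73, 1.47, 0.1, -0.093, 0.048, -0.156, 1.8, 1.64, 0.09, -0.093, 0.05, -0.156]
[-0.19  0.52 -0.18  2.3   2.81  0.3  -1.23] 0.0 0.0
[-0.19  0.76 -0.18  2.15  2.84  0.39 -1.23] 0.0 0.0
[-0.51  0.52 -0.12  2.29  2.41  0.34 -1.09] 0.0 0.0001
[-0.45  0.75 -0.15  2.15  2.55  0.43 -1.18] 0.0 0.0001
```

Emit:
carry_out(motion=[-0.23,-1.29,-0.32,0.074,-0.029,-0.037,-0.62,-0.97,-0.32,0.059,-0.05,-0.036,-0.96,-0.6,-0.33,0.041,-0.069,-0.033,-1.24,-0.17,-0.36,0.02,-0.083,-0.029,-1.45,0.3,-0.4,-0.003,-0.094,-0.023,-1.59,0.79,-0.45,-0.028,-0.101,-0.014,-1.67,1.29,-0.5,-0.053,-0.103,-0.004,-1.67,1.79,-0.54,-0.077,-0.101,0.007])

```text
clock: 7.4
tool_pos: [0.4745, -0.0216, 0.3179]
eef_rot: [0.961, 0.27, -0.051, 0.03]
contact_force: [0.1, 0.8, -1.6]
opening: 0.204
```

Run:
```python
from go import *
x=run(W(({5:1.5,6:.8,7:-1.3},8),({2:.55,4:2.2,5:2.9,6:.5},8)),o,q,False)
targets(x)
```

```text
t 7.4 q [-0.423  0.554  0.525  1.952 -0.25   0.794 -0.794] p [ 0.474 -0.022  0.318] fit 3 7.081645336248776e-07
[-2.55, 2.59, -0.08, -0.114, -0.106, -0.09, -2.39, 2.75, -0.08, -0.121, -0.099, -0.09, -2.22, 2.9, -0.08, -0.127, -0.091, -0.09, -2.04, 3.05, -0.08, -0.132, -0.083, -0.09, -1.84, 3.18, -0.08, -0.137, -0.075, -0.09, -1.64, 3.29, -0.07, -0.142, -0.066, -0.09, -1.44, 3.4, -0.07, -0.146, -0.057, -0.089, -1.23, 3.49, -0.07, -0.149, -0.047, -0.089]
[0.3, 1.52, 0.1, -0.108, 0.01, -0.146, 0.56, 1.48, -0.02, -0.104, 0.016, -0.149, 0.81, 1.49, -0.13, -0.101, 0.022, -0.151, 1.05, 1.53, -0.22, -0.099, 0.028, -0.153, 1.26, 1.61, -0.3, -0.097, 0.033, -0.155, 1.44, 1.73, -0.35, -0.095, 0.037, -0.156, 1.58, 1.87, -0.39, -0.094, 0.04, -0.156, 1.68, 2.03, -0.4, -0.093, 0.043, -0.157]
[-0.05  0.53 -0.34  2.34  2.66  0.36 -1.05] 0.0 0.0001
[-0.06  0.77 -0.33  2.2   2.7   0.46 -1.04] 0.0 0.0001
[-0.37  0.53 -0.28  2.33  2.35  0.42 -1.  ] 0.0 0.0001
[-0.33  0.77 -0.3   2.19  2.47  0.52 -1.05] 0.0 0.0001
```

```bash
cat > search.py <<'E'
from go import *
import kin,time
from multiprocessing import Pool
def poses(ws,q,Pt,Rt,n2):
    P=[FKo(q,o)];b=q.copy()
    for w,n in ws:
        a=b.copy();b=np.array(w)
        for i in range(1,n+1):P.append(FKo(a+(b-a)*i/n,o))
    p0,R0=P[-1];rv=(R0.inv()*Rt).as_rotvec()
    for i in range(1,n2+1):P.append((p0+(Pt-p0)*i/n2,R0*R.from_rotvec(rv*i/n2)))
    return P
def sim(P,q):
    x=q.copy();X=[];E=0
    for p,Rt in P[1:]:
        x,ep,er=kin.ik(p,Rt,x,o);X.append(x);E=max(E,ep*10+er)
        if E>.05:break
    return np.array(X),E
Rt0=Rtool(17.3,35);ins=Rt0.as_matrix()[:,2];Pt=np.array([.630,.0966,.13])-ins*.18
def job(k):
    g=np.random.default_rng(k);w=q.copy()
    w[4]=g.uniform(.6,2.4);w[5]=g.uniform(.7,1.6);w[6]=g.uniform(-2.2,.3);w[0]+=g.uniform(-.2,.6);w[2]=g.uniform(-.6,.5);w[1]=g.uniform(.3,.6);w[3]=g.uniform(1.7,2.2)
    if k<30:w[:4]=q[:4]
    Rt=Rt0*R.from_euler('z',180*(k%2),degrees=True)
    P=poses([(w,12)],q,Pt,Rt,14)
    z=min((p+r.apply([0,0,.135]))[2] for p,r in P)
    if z<.155:return None
    dg=max(np.degrees((a[1].inv()*b[1]).magnitude()) for a,b in zip(P,P[1:]))
    X,E=sim(P,q)
    return (E,k,w,X[-1],dg,len(X),z)
if __name__=='__main__':
    t=time.time()
    with Pool() as pl: r=[x for x in pl.map(job,range(400),chunksize=4) if x]
    r=[x for x in r if x[0]<.02];print(len(r),time.time()-t)
    r.sort(key=lambda x:-min(np.min((x[3]-LO)[[2,3,4,5,6]]),np.min((HI-x[3])[[2,3,4,5,6]])))
    for x in r[:6]:print(x[1],round(x[0],4),x[2].round(2),x[3].round(2),round(x[4],1),round(x[6],3))
E
nproc; timeout 400 python3 search.py
```

```text
4
t 7.4 q [-0.423  0.554  0.525  1.952 -0.25   0.794 -0.794] p [ 0.474 -0.022  0.318] fit 3 7.081645336248776e-07
197 50.20532727241516
309 0.0017 [-0.13  0.49 -0.33  1.96  1.02  0.76  0.26] [ 0.16  0.56 -0.65  2.3   2.23  0.42 -0.6 ] 11.9 0.167
323 0.0005 [-0.03  0.51 -0.47  2.    1.1   1.45  0.23] [ 0.15  0.56 -0.64  2.3   2.24  0.41 -0.61] 12.8 0.167
383 0.0013 [-0.    0.33 -0.22  1.79  0.67  1.43 -0.14] [ 0.13  0.55 -0.61  2.3   2.28  0.41 -0.65] 7.9 0.167
395 0.0007 [-0.25  0.51  0.32  2.19  0.73  1.28  0.03] [ 0.13  0.55 -0.6   2.3   2.28  0.4  -0.65] 8.4 0.167
339 0.0006 [ 0.06  0.47 -0.39  1.82  1.13  1.51  0.12] [ 0.13  0.55 -0.6   2.3   2.28  0.4  -0.65] 11.5 0.167
35 0.0006 [ 0.13  0.3  -0.49  1.93  1.21  1.11  0.14] [ 0.11  0.55 -0.57  2.31  2.33  0.4  -0.7 ] 11.4 0.167
```

Run:
```python
from search import *
w=None
g=395
import numpy as np
r=np.random.default_rng(g);w=q.copy()
w[4]=r.uniform(.6,2.4);w[5]=r.uniform(.7,1.6);w[6]=r.uniform(-2.2,.3);w[0]+=r.uniform(-.2,.6);w[2]=r.uniform(-.6,.5);w[1]=r.uniform(.3,.6);w[3]=r.uniform(1.7,2.2)
Rt=Rt0*R.from_euler('z',180,degrees=True)
P=poses([(w,12)],q,Pt,Rt,16);X,E=sim(P,q);out=[]
for i,((p0,R0),(p,Rr)) in enumerate(zip(P,P[1:])):
    out+=np.r_[(R0.inv().apply(p-p0)*100).round(2),(R0.inv()*Rr).as_rotvec().round(3)].tolist()
    if i%3==2 or i>23:print(i,X[i].round(2),p.round(3),'tip',(p+Rr.apply([0,0,.135])).round(3),'dqmax',abs(X[i]-X[i-1]).max().round(2))
for i in range(0,len(out),48):print(np.array(out[i:i+48]).round(3).tolist())
for m in([.630,.0966,.13],[.597,.202,.13]):
  for b in(.18,.13,.08):
    y,ep,er=kin.ik(np.array(m)-ins*b,Rt,X[-1],o);print(y.round(2),ep,er)
```

```text
t 7.4 q [-0.423  0.554  0.525  1.952 -0.25   0.794 -0.794] p [ 0.474 -0.022  0.318] fit 3 7.081645336248776e-07
2 [-0.4   0.55  0.51  2.01 -0.02  0.91 -0.56] [ 0.418 -0.061  0.315] tip [ 0.379 -0.09   0.189] dqmax 0.08
5 [-0.38  0.55  0.49  2.07  0.21  1.02 -0.34] [ 0.37  -0.104  0.324] tip [ 0.31  -0.154  0.214] dqmax 0.08
8 [-0.36  0.55  0.48  2.13  0.45  1.12 -0.12] [ 0.334 -0.149  0.344] tip [ 0.263 -0.222  0.255] dqmax 0.08
11 [-0.35  0.55  0.48  2.18  0.7   1.21  0.1 ] [ 0.312 -0.193  0.372] tip [ 0.24  -0.288  0.309] dqmax 0.08
14 [-0.42  0.47  0.38  2.21  0.75  1.05  0.14] [ 0.353 -0.144  0.354] tip [ 0.317 -0.243  0.269] dqmax 0.06
17 [-0.45  0.42  0.29  2.24  0.83  0.83  0.18] [ 0.394 -0.096  0.337] tip [ 0.395 -0.183  0.234] dqmax 0.08
20 [-0.45  0.41  0.22  2.26  0.97  0.56  0.18] [ 0.435 -0.047  0.319] tip [ 0.469 -0.111  0.205] dqmax 0.1
23 [-0.46  0.46  0.21  2.28  1.41  0.26 -0.11] [0.477 0.001 0.301] tip [ 0.535 -0.029  0.183] dqmax 0.24
24 [-0.3   0.45 -0.04  2.3   1.73  0.3  -0.37] [0.49  0.017 0.295] tip [0.554 0.    0.178] dqmax 0.32
25 [-0.13  0.47 -0.26  2.31  
[... 1300 characters left out ...]
1.01, 1.81, 0.75, -0.094, -0.046, -0.055, -1.07, 1.67, 0.96, -0.094, -0.046, -0.055, -1.1, 1.51, 1.16, -0.094, -0.046, -0.055, -1.12, 1.33, 1.34, -0.094, -0.046, -0.055]
[ 0.13  0.55 -0.6   2.3   2.29  0.4  -0.66] 5.00834638359105e-09 2.9952342021776104e-08
[ 0.12  0.68 -0.6   2.24  2.34  0.47 -0.66] 2.3923730649553586e-06 8.444532422704861e-06
[ 0.11  0.8  -0.59  2.17  2.37  0.52 -0.65] 4.051674359431291e-06 1.2372570894234721e-05
[-0.15  0.55 -0.6   2.3   2.06  0.52 -0.68] 6.010996797125486e-06 3.397863939662435e-05
[-0.14  0.68 -0.61  2.24  2.14  0.59 -0.71] 4.561887958935738e-06 2.1846518260023584e-05
[-0.13  0.8  -0.6   2.17  2.21  0.63 -0.71] 5.15339102620577e-06 1.9654923945490763e-05
```

```bash
cat > search2.py <<'E'
from search import *
def job2(k):
    g=np.random.default_rng(k+1000);w=q.copy()
    w[4]=g.uniform(.6,2.4);w[5]=g.uniform(.6,1.3);w[6]=g.uniform(-1.8,.3);w[0]+=g.uniform(-.1,.6);w[2]=g.uniform(-.6,.4);w[1]=g.uniform(.3,.6);w[3]=g.uniform(1.7,2.1)
    Rt=Rt0*R.from_euler('z',180,degrees=True)
    P=poses([(w,14)],q,Pt,Rt,16)
    tips=np.array([p+r.apply([0,0,.135]) for p,r in P]);tc=np.array([p for p,r in P])
    if tips[:,2].min()<.16 or min(tips[:,0].min(),tc[:,0].min())<.4:return None
    X,E=sim(P,q)
    if E>.02:return None
    dq=abs(np.diff(np.vstack([q,X]),axis=0)).max();mg=min((X-LO)[:,[3,5,6,2]].min(),(HI-X)[:,[2,3,5,6]].min())
    return (dq,mg,k,w,X,P)
if __name__=='__main__':
    with Pool() as pl: r=[x for x in pl.map(job2,range(500),chunksize=4) if x]
    print(len(r));r.sort(key=lambda x:x[0]-x[1]*.3)
    for x in r[:4]:print(x[2],round(x[0],3),round(x[1],3),x[3].round(2),x[4][-1].round(2))
    _,_,k,w,X,P=r[0];out=[]
    for i,((p0,R0),(p,Rr)) in enumerate(zip(P,P[1:])):
        out+=np.r_[(R0.inv().apply(p-p0)*100).round(2),(R0.inv()*Rr).as_rotvec().round(3)].tolist()
        if i%3==2:print(i,X[i].round(2),p.round(3),'tip',(p+Rr.apply([0,0,.135])).round(3),np.degrees((R0.inv()*Rr).magnitude()).round(1))
    for i in range(0,len(out),48):print(np.array(out[i:i+48]).round(3).tolist())
    pickle.dump((w,k),open('w.pkl','wb'))
E
timeout 300 python3 search2.py
```

```text
t 7.4 q [-0.423  0.554  0.525  1.952 -0.25   0.794 -0.794] p [ 0.474 -0.022  0.318] fit 3 7.081645336248776e-07
247
272 0.131 0.24 [-0.37  0.45 -0.45  1.74  1.52  1.28  0.08] [ 0.04  0.54 -0.47  2.32  2.47  0.37 -0.85]
495 0.13 0.222 [-0.51  0.5  -0.19  2.02  1.33  1.22 -0.53] [-0.06  0.53 -0.33  2.34  2.68  0.36 -1.07]
190 0.136 0.226 [-0.2   0.43  0.17  1.89  1.47  1.15 -0.32] [-0.03  0.54 -0.37  2.33  2.62  0.36 -1.01]
133 0.141 0.243 [-0.11  0.42 -0.46  2.07  1.36  1.3  -0.08] [ 0.06  0.54 -0.49  2.32  2.43  0.38 -0.81]
2 [-0.5   0.56  0.46  1.91  0.04  0.88 -0.51] [ 0.475 -0.006  0.326] tip [ 0.458 -0.043  0.197] 12.3
5 [-0.59  0.55  0.42  1.86  0.35  0.92 -0.24] [0.504 0.01  0.349] tip [ 0.503 -0.054  0.231] 11.7
8 [-0.71  0.55  0.41  1.8   0.67  0.91 -0.03] [0.553 0.045 0.391] tip [ 0.589 -0.036  0.29 ] 11.0
11 [-0.85  0.53  0.44  1.74  1.02  0.87  0.1 ] [0.604 0.109 0.456] tip [0.684 0.03  0.382] 10.1
14 [-0.94  0.51  0.46  1.75  1.29  0.79  0.1 ] [0.621 0.159 0.499] tip [0.727 0.098 0.444] 3.1
17 [-0.89  0.48  0.44  1.88  1.36  0.6   0.01] [0.603 0.14  0.455] tip [0.708 0.09
[... 900 characters left out ...]
27, -0.115, -2.89, 1.7, -2.33, -0.036, -0.133, -0.102, -3.37, 1.41, -2.36, -0.026, -0.139, -0.089, 1.67, 0.08, 0.39, -0.05, 0.02, -0.0, 1.66, 0.06, 0.43, -0.05, 0.02, -0.0]
[1.65, 0.04, 0.46, -0.05, 0.02, -0.0, 1.64, 0.01, 0.5, -0.05, 0.02, -0.0, 1.63, -0.01, 0.53, -0.05, 0.02, -0.0, 1.62, -0.04, 0.56, -0.05, 0.02, -0.0, 1.61, -0.07, 0.59, -0.05, 0.02, -0.0, 1.59, -0.1, 0.62, -0.05, 0.02, -0.0, 1.58, -0.13, 0.64, -0.05, 0.02, -0.0, 1.57, -0.16, 0.67, -0.05, 0.02, -0.0]
[1.55, -0.19, 0.69, -0.05, 0.02, -0.0, 1.54, -0.23, 0.71, -0.05, 0.02, -0.0, 1.53, -0.27, 0.73, -0.05, 0.02, -0.0, 1.51, -0.3, 0.74, -0.05, 0.02, -0.0, 1.5, -0.34, 0.76, -0.05, 0.02, -0.0, 1.48, -0.38, 0.77, -0.05, 0.02, -0.0]
```

Run:
```python
from search import *
w,k=pickle.load(open('w.pkl','rb'))
P=poses([(w,16+2)],q,Pt,Rt0*R.from_euler('z',180,degrees=True),14);out=[]
X,E=sim(P,q);print(E,X[15].round(2),X[-1].round(2),abs(np.diff(X,axis=0)).max())
for i,((p0,R0),(p,Rr)) in enumerate(zip(P,P[1:])):
    out+=np.r_[(R0.inv().apply(p-p0)*100).round(2),(R0.inv()*Rr).as_rotvec().round(3)].tolist()
for i in range(0,96,48):print(np.array(out[i:i+48]).round(3).tolist())
```

```text
t 7.4 q [-0.423  0.554  0.525  1.952 -0.25   0.794 -0.794] p [ 0.474 -0.022  0.318] fit 3 7.081645336248776e-07
0.00019828658042379428 [-0.87  0.53  0.44  1.73  1.08  0.86  0.11] [ 0.04  0.54 -0.47  2.32  2.46  0.37 -0.85] 0.14479170042626954
[0.07, -0.57, -0.1, -0.017, -0.048, -0.164, 0.2, -0.36, -0.22, -0.021, -0.047, -0.162, 0.29, -0.14, -0.34, -0.025, -0.048, -0.16, 0.33, 0.1, -0.47, -0.029, -0.049, -0.156, 0.33, 0.34, -0.6, -0.033, -0.052, -0.153, 0.27, 0.57, -0.74, -0.036, -0.054, -0.149, 0.18, 0.8, -0.87, -0.039, -0.058, -0.144, 0.04, 1.01, -1.01, -0.042, -0.062, -0.139]
[-0.14, 1.19, -1.14, -0.043, -0.067, -0.133, -0.36, 1.34, -1.26, -0.044, -0.072, -0.127, -0.61, 1.46, -1.37, -0.045, -0.077, -0.121, -0.89, 1.53, -1.48, -0.044, -0.082, -0.114, -1.18, 1.57, -1.57, -0.042, -0.087, -0.107, -1.49, 1.55, -1.65, -0.039, -0.093, -0.099, -1.81, 1.49, -1.71, -0.036, -0.097, -0.092, -2.12, 1.39, -1.76, -0.031, -0.102, -0.084]
```

Emit:
carry_out(motion=[0.07,-0.57,-0.1,-0.017,-0.048,-0.164,0.2,-0.36,-0.22,-0.021,-0.047,-0.162,0.29,-0.14,-0.34,-0.025,-0.048,-0.16,0.33,0.1,-0.47,-0.029,-0.049,-0.156,0.33,0.34,-0.6,-0.033,-0.052,-0.153,0.27,0.57,-0.74,-0.036,-0.054,-0.149,0.18,0.8,-0.87,-0.039,-0.058,-0.144,0.04,1.01,-1.01,-0.042,-0.062,-0.139])

```text
clock: 8.4
tool_pos: [0.5075, 0.0132, 0.3518]
eef_rot: [0.591, 0.766, -0.197, 0.161]
contact_force: [-0.2, 0.3, -1.9]
opening: 0.199
```

Emit:
carry_out(motion=[-0.14,1.19,-1.14,-0.043,-0.067,-0.133,-0.36,1.34,-1.26,-0.044,-0.072,-0.127,-0.61,1.46,-1.37,-0.045,-0.077,-0.121,-0.89,1.53,-1.48,-0.044,-0.082,-0.114,-1.18,1.57,-1.57,-0.042,-0.087,-0.107,-1.49,1.55,-1.65,-0.039,-0.093,-0.099,-1.81,1.49,-1.71,-0.036,-0.097,-0.092,-2.12,1.39,-1.76,-0.031,-0.102,-0.084])

```text
clock: 9.4
tool_pos: [0.6103, 0.1215, 0.4689]
eef_rot: [0.093, 0.866, -0.283, 0.402]
contact_force: [-0.2, -0.2, -2.3]
opening: 0.202
```

Run:
```python
from search import *
P=poses([],q,Pt,Rt0*R.from_euler('z',180,degrees=True),15);out=[]
X,E=sim(P,q);print(E,X[7].round(2),X[-1].round(2),abs(np.diff(X,axis=0)).max())
for i,((p0,R0),(p,Rr)) in enumerate(zip(P,P[1:])):
    out+=np.r_[(R0.inv().apply(p-p0)*100).round(2),(R0.inv()*Rr).as_rotvec().round(3)].tolist()
for i in range(0,len(out),48):print(np.array(out[i:i+48]).round(3).tolist())
```

```text
t 9.4 q [-0.932  0.534  0.474  1.86   1.152  0.818 -0.044] p [0.61  0.122 0.469] fit 4 1.0467598171026715e-06
0.0001562030545273263 [-0.61  0.45  0.26  2.19  1.89  0.35 -0.57] [ 0.14  0.56 -0.44  2.33  2.69  0.35 -0.96] 0.15085834084372052
[1.33, 0.02, 0.53, -0.054, 0.012, -0.015, 1.32, 0.01, 0.55, -0.054, 0.012, -0.015, 1.31, 0.0, 0.56, -0.054, 0.012, -0.015, 1.31, -0.01, 0.58, -0.054, 0.012, -0.015, 1.3, -0.02, 0.59, -0.054, 0.012, -0.015, 1.29, -0.03, 0.61, -0.054, 0.012, -0.015, 1.29, -0.05, 0.62, -0.054, 0.012, -0.015, 1.28, -0.06, 0.63, -0.054, 0.012, -0.015]
[1.27, -0.08, 0.64, -0.054, 0.012, -0.015, 1.27, -0.09, 0.65, -0.054, 0.012, -0.015, 1.26, -0.11, 0.66, -0.054, 0.012, -0.015, 1.26, -0.13, 0.67, -0.054, 0.012, -0.015, 1.25, -0.14, 0.68, -0.054, 0.012, -0.015, 1.24, -0.16, 0.68, -0.054, 0.012, -0.015, 1.24, -0.18, 0.69, -0.054, 0.012, -0.015]
```

Emit:
carry_out(motion=[1.33,0.02,0.53,-0.054,0.012,-0.015,1.32,0.01,0.55,-0.054,0.012,-0.015,1.31,0.0,0.56,-0.054,0.012,-0.015,1.31,-0.01,0.58,-0.054,0.012,-0.015,1.3,-0.02,0.59,-0.054,0.012,-0.015,1.29,-0.03,0.61,-0.054,0.012,-0.015,1.29,-0.05,0.62,-0.054,0.012,-0.015,1.28,-0.06,0.63,-0.054,0.012,-0.015])

```text
clock: 10.4
tool_pos: [0.5674, 0.0917, 0.3658]
eef_rot: [-0.032, 0.929, -0.108, 0.353]
contact_force: [0.4, 0.5, -2.0]
opening: 0.202
```

Emit:
carry_out(motion=[1.27,-0.08,0.64,-0.054,0.012,-0.015,1.27,-0.09,0.65,-0.054,0.012,-0.015,1.26,-0.11,0.66,-0.054,0.012,-0.015,1.26,-0.13,0.67,-0.054,0.012,-0.015,1.25,-0.14,0.68,-0.054,0.012,-0.015,1.24,-0.16,0.68,-0.054,0.012,-0.015,1.24,-0.18,0.69,-0.054,0.012,-0.015,0,0,0,0,0,0])

```text
clock: 11.4
tool_pos: [0.5305, 0.0642, 0.2762]
eef_rot: [-0.139, 0.944, 0.047, 0.295]
contact_force: [-0.6, -0.2, -1.0]
opening: 0.202
```

```bash
cat > look.py <<'E'
from h import *
def look(name,x0=Rtool(17.3,35)*R.from_euler('z',180,degrees=True)):
    w=cam('wrist');save(w,name);s=monitor.get_state()
    Rt=R.from_quat(s['eef_rot']);p=np.array(s['tool_pos']);print(p.round(4),s['clock'],'q',np.round(s['q'],2),'rot err deg',np.degrees((x0.inv()*Rt).as_rotvec()).round(2),'F',np.round(s['contact_force'],1))
    t=Rt.inv().apply(cloud(w)-p)
    g=t[(abs(t[:,0])<.03)&(abs(t[:,1])<.015)]
    for a,b in((.066,.079),(.083,.1),(.1,.12),(.12,.132)):
        k=g[(g[:,2]>a)&(g[:,2]<b)]
        if len(k)>5: print('gauge',a,len(k),np.percentile(k,[3,50,97],axis=0).round(4).tolist())
    pickle_=dict(t=t,p=p,q=s['eef_rot']);np.savez(name+'.npz',**pickle_,frame=w['frame'],z=w['range_z'])
    return t,p,Rt,w
E
python3 - <<'E'
from look import *
t,p,Rt,w=look('w3')
J=Rtool(17.3,35)*R.from_euler('z',180,degrees=True)
for n,m in(('R',[.630,.0966,.13]),('L',[.597,.202,.13])):
    c=J.inv().apply(Rt.apply(t)+p-np.array(m)); f=c[(abs(c[:,2])<.006)&(abs(c[:,0])<.035)&(abs(c[:,1])<.02)]
    if len(f)<20:print(n,'none',len(f));continue
    zf=np.median(f[:,2]);f=f[abs(f[:,2]-zf)<.002];print(n,len(f),'zf',zf,np.percentile(f,[1,50,99],axis=0).round(4).tolist(),cv2.minAreaRect(f[:,:2].astype(np.float32)))
E
```

```text
[0.531  0.0653 0.277 ] 11.45 q [ 0.09  0.57 -0.4   2.31  2.72  0.35 -1.01] rot err deg [-0.1   0.13  0.45] F [ 0.2  0.3 -1. ]
gauge 0.066 367 [[0.0165, -0.0088, 0.0663], [0.018, -0.0006, 0.0721], [0.0184, 0.0081, 0.0784]]
gauge 0.083 80 [[0.0158, -0.0027, 0.0869], [0.0162, -0.0004, 0.0934], [0.0165, 0.0019, 0.0996]]
gauge 0.1 91 [[0.0159, -0.0029, 0.1005], [0.0162, -0.0007, 0.1096], [0.0165, 0.0016, 0.1193]]
gauge 0.12 43 [[0.016, -0.0029, 0.1205], [0.0163, -0.0007, 0.1262], [0.0167, 0.0017, 0.1314]]
R 1452 zf 0.001053014858285557 [[-0.0123, -0.0119, -0.0005], [0.0119, 0.0022, 0.001], [0.0295, 0.0134, 0.0027]] ((0.007443659007549286, 0.0006193071603775024), (0.025617782026529312, 0.04445064440369606), 89.86161804199219)
L 2081 zf 0.0013756673030521761 [[-0.0259, -0.0128, -0.0003], [0.0031, -0.0001, 0.0013], [0.0293, 0.0129, 0.0031]] ((0.0013986360281705856, 0.0002183094620704651), (0.02692371979355812, 0.05626608431339264), 89.83966064453125)
```

View pics/w3.png

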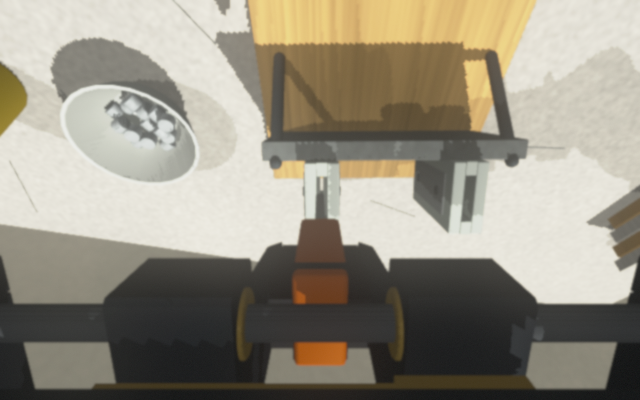

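Emit:
carry_out(motion=[0.1,0.05,1.3,0,0,0,0,0,1.2,0,0,0,0,0,0,0,0,0,0,0,0,0,0,0])

```text
clock: 11.95
tool_pos: [0.5437, 0.0716, 0.2563]
eef_rot: [-0.142, 0.943, 0.048, 0.296]
contact_force: [0.1, 0.2, -2.2]
opening: 0.201
```

```bash
cat >> look.py <<'E'
J=Rtool(17.3,35)*R.from_euler('z',180,degrees=True)
def mouth(t,zr,xr=.04,y0=0):
    f=t[(abs(t[:,2]-zr)<.008)&(abs(t[:,0])<xr)&(abs(t[:,1]-y0)<.022)]
    h,e=np.histogram(f[:,2],32);i=h.argmax();zf=(e[i]+e[i+1])/2
    f=f[abs(f[:,2]-zf)<.002];print('mouth',len(f),'z',f[:,2].mean().round(4),np.percentile(f,[1,50,99],axis=0).round(4).tolist())
    near=f[f[:,0]>.02];print(' near rim y',np.percentile(near[:,1],[1,99]).round(4) if len(near) else '')
    hy,e=np.histogram(f[f[:,0]<.02][:,1],np.arange(-.02,.0201,.001)+y0);print(' yhist',hy.tolist())
E
python3 - <<'E'
from look import *
t,p,Rt,w=look('w4');mouth(t,.156)
c=w['frame'][140:340,200:440,::-1];cv2.imwrite('pics/w4c.png',cv2.resize(c,None,fx=3,fy=3,interpolation=cv2.INTER_CUBIC))
E
```

```text
[0.5436 0.0715 0.2564] 12.0 q [ 0.08  0.63 -0.4   2.3   2.73  0.39 -1.01] rot err deg [-0.21  0.06  0.27] F [-0.3 -0.1 -1.6]
gauge 0.066 370 [[0.0157, -0.0078, 0.0663], [0.0169, 0.0004, 0.0719], [0.0173, 0.0088, 0.0787]]
gauge 0.083 80 [[0.0146, -0.0017, 0.0876], [0.015, 0.0006, 0.0931], [0.0153, 0.0029, 0.0995]]
gauge 0.1 89 [[0.0146, -0.0019, 0.101], [0.015, 0.0003, 0.1094], [0.0154, 0.0026, 0.1191]]
gauge 0.12 45 [[0.0148, -0.0018, 0.1202], [0.015, 0.0003, 0.1259], [0.0153, 0.0027, 0.1315]]
mouth 1537 z 0.1563 [[-0.0115, -0.0144, 0.1548], [0.0135, -0.0031, 0.1562], [0.0281, 0.0112, 0.158]]
 near rim y [-0.0144  0.0109]
 yhist [0, 0, 0, 0, 0, 43, 71, 56, 69, 43, 74, 39, 76, 39, 41, 2, 6, 3, 6, 3, 6, 3, 18, 29, 53, 64, 48, 69, 45, 69, 44, 33, 0, 0, 0, 0, 0, 0, 0, 0]
```

View pics/w4c.png

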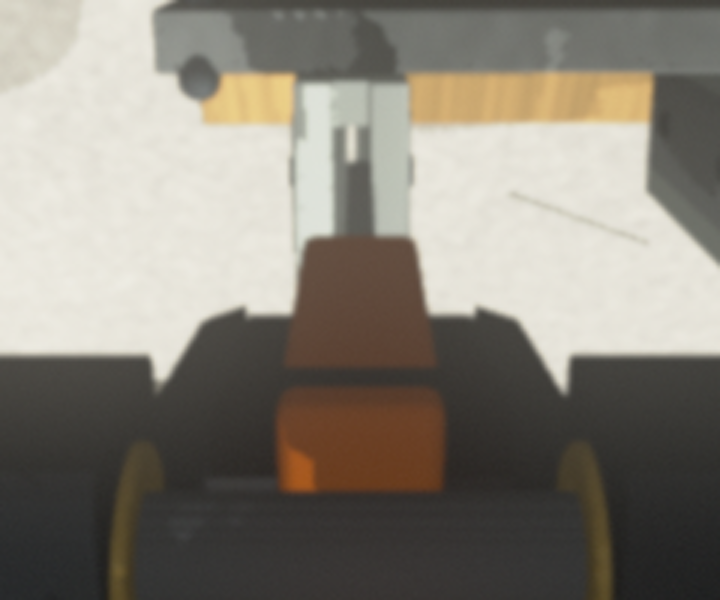

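Emit:
carry_out(motion=[0.03,-0.19,0,0,0,0,0,0,0.8,0,0,0,0,0,0.8,0,0,0,0,0,0.8,0,0,0,0,0,0.6,0,0,0,0,0,0,0,0,0])

```text
clock: 12.75
tool_pos: [0.5605, 0.0747, 0.231]
eef_rot: [-0.142, 0.943, 0.048, 0.296]
contact_force: [-0.7, 0.2, -1.3]
opening: 0.198
```

Run:
```python
from look import *
t,p,Rt,w=look('w5');mouth(t,.126)
```

```text
[0.5604 0.0746 0.2313] 12.8 q [ 0.07  0.7  -0.4   2.27  2.74  0.43 -1.01] rot err deg [-0.22  0.09  0.3 ] F [-0.1  0.8 -1.7]
gauge 0.066 366 [[0.0158, -0.0079, 0.0663], [0.0168, 0.0003, 0.0721], [0.0173, 0.0086, 0.0785]]
gauge 0.083 80 [[0.0147, -0.0018, 0.0872], [0.015, 0.0005, 0.0931], [0.0153, 0.0028, 0.0993]]
gauge 0.1 91 [[0.0147, -0.002, 0.1012], [0.015, 0.0003, 0.1094], [0.0153, 0.0025, 0.1189]]
gauge 0.12 1655 [[0.0016, -0.0118, 0.1246], [0.017, 0.0008, 0.126], [0.0275, 0.0131, 0.1293]]
mouth 1556 z 0.1259 [[-0.0028, -0.0122, 0.1244], [0.017, 0.0008, 0.1259], [0.0276, 0.0135, 0.1275]]
 near rim y [-0.012  0.013]
 yhist [0, 0, 0, 0, 0, 0, 0, 25, 64, 40, 59, 56, 31, 56, 55, 28, 33, 8, 5, 10, 11, 9, 5, 8, 27, 34, 57, 53, 33, 56, 59, 42, 66, 46, 0, 0, 0, 0, 0, 0]
```

Emit:
carry_out(motion=[0,0,0.4,0,0,0,0,0,0.4,0,0,0,0,0,0.3,0,0,0,0,0,0.3,0,0,0])

```text
clock: 13.3
tool_pos: [0.566, 0.0764, 0.2225]
eef_rot: [-0.142, 0.943, 0.047, 0.297]
contact_force: [-32.3, -9.8, 51.8]
opening: 0.201
```

Emit:
carry_out(motion=[0,0,-0.5,0,0,0,0,0,-1.0,0,0,0,0,0,-1.5,0,0,0,0,0,-1.0,0,0,0])

```text
clock: 13.8
tool_pos: [0.5457, 0.0698, 0.2537]
eef_rot: [-0.142, 0.943, 0.048, 0.297]
contact_force: [0.6, -0.5, -1.1]
opening: 0.205
```

Emit:
carry_out(motion=[0,1.5,0,0.004,0,-0.005,0,2.5,0,0,0,0,0,3,0,0,0,0,0,2.5,0,0,0,0,0,1.5,0,0,0,0,0,0,0,0,0,0,0,0,0,0,0,0])

```text
clock: 14.68
tool_pos: [0.5138, 0.1742, 0.2532]
eef_rot: [-0.143, 0.943, 0.045, 0.297]
contact_force: [0.8, -0.7, -2.1]
opening: 0.202
```

Run:
```python
from look import *
t,p,Rt,w=look('w6');mouth(t,.152)
```

```text
[0.5139 0.1739 0.2531] 14.725 q [-0.23  0.63 -0.34  2.33  2.5   0.49 -1.05] rot err deg [0.11 0.06 0.07] F [ 0.1  0.4 -1.3]
gauge 0.066 371 [[0.0158, -0.0075, 0.0662], [0.0168, 0.0006, 0.0719], [0.0171, 0.0089, 0.0785]]
gauge 0.083 79 [[0.0145, -0.0015, 0.0867], [0.0148, 0.0006, 0.0926], [0.0152, 0.0031, 0.0991]]
gauge 0.1 92 [[0.0147, -0.0017, 0.1006], [0.0149, 0.0005, 0.109], [0.0152, 0.0028, 0.1193]]
gauge 0.12 43 [[0.0147, -0.0018, 0.1208], [0.0148, 0.0005, 0.1263], [0.0151, 0.0029, 0.1315]]
mouth 1523 z 0.1524 [[-0.0121, -0.0101, 0.151], [0.014, 0.0044, 0.1524], [0.0276, 0.0156, 0.1539]]
 near rim y [-0.0101  0.0156]
 yhist [0, 0, 0, 0, 0, 0, 0, 0, 0, 19, 41, 73, 37, 76, 38, 75, 37, 55, 14, 6, 3, 6, 3, 6, 3, 6, 3, 76, 37, 76, 41, 72, 46, 71, 68, 57, 0, 0, 0, 0]
```

Emit:
carry_out(motion=[0,0.22,0,0,0,0,0,0,0.7,0,0,0,0,0,0.7,0,0,0,0,0,0.7,0,0,0,0,0,0.5,0,0,0,0,0,0,0,0,0])

```text
clock: 15.48
tool_pos: [0.5272, 0.1816, 0.2312]
eef_rot: [-0.143, 0.943, 0.045, 0.297]
contact_force: [-0.0, 0.1, -1.3]
opening: 0.199
```

Run:
```python
from look import *
t,p,Rt,w=look('w7');mouth(t,.126)
k=t[(abs(t[:,1])<.012)&(t[:,0]>.013)&(t[:,0]<.019)]
h,e=np.histogram(k[(k[:,0]>.0155)&(abs(k[:,1]-.0005)>.004)][:,2],np.arange(.065,.1,.001));print(h.tolist())
```

```text
[0.5271 0.1816 0.2314] 15.525 q [-0.23  0.69 -0.35  2.3   2.52  0.53 -1.06] rot err deg [0.02 0.08 0.01] F [-0.7  0.  -0.8]
gauge 0.066 376 [[0.0156, -0.008, 0.0662], [0.0168, 0.0003, 0.0721], [0.0173, 0.0085, 0.0786]]
gauge 0.083 79 [[0.0147, -0.0018, 0.0873], [0.0149, 0.0003, 0.0929], [0.0153, 0.0028, 0.0997]]
gauge 0.1 88 [[0.0147, -0.002, 0.1009], [0.015, 0.0002, 0.1092], [0.0153, 0.0025, 0.1195]]
gauge 0.12 1677 [[-0.0005, -0.0133, 0.1249], [0.0169, -0.0015, 0.1262], [0.0274, 0.0114, 0.1292]]
mouth 1599 z 0.1262 [[-0.0064, -0.0136, 0.1247], [0.0168, -0.0016, 0.1262], [0.0275, 0.012, 0.1278]]
 near rim y [-0.0133  0.0119]
 yhist [0, 0, 0, 0, 0, 0, 70, 74, 68, 36, 57, 58, 31, 55, 58, 4, 7, 7, 8, 9, 13, 12, 7, 48, 56, 29, 58, 58, 31, 54, 56, 40, 15, 0, 0, 0, 0, 0, 0, 0]
[13, 19, 17, 15, 18, 15, 11, 21, 13, 12, 15, 10, 19, 10, 13, 4, 1, 0, 0, 0, 0, 0, 0, 0, 0, 0, 0, 0, 0, 0, 0, 0, 0, 0]
```

Emit:
carry_out(motion=[0,-0.1,0.4,0,0,0,0,0,0.4,0,0,0,0,0,0.4,0,0,0,0,0,0.4,0,0,0])

```text
clock: 16.02
tool_pos: [0.5364, 0.1834, 0.2183]
eef_rot: [-0.143, 0.943, 0.045, 0.297]
contact_force: [-1.0, 0.0, -1.7]
opening: 0.2
```

Past the pinch depth with no force; continue home (30 mm left).

Emit:
carry_out(motion=[0,0,0.6,0,0,0,0,0,0.6,0,0,0,0,0,0.6,0,0,0,0,0,0.5,0,0,0,0,0,0.4,0,0,0,0,0,0,0,0,0])

```text
clock: 16.77
tool_pos: [0.551, 0.1879, 0.1962]
eef_rot: [-0.143, 0.943, 0.045, 0.297]
contact_force: [0.1, -0.4, -1.7]
opening: 0.199
```

Run:
```python
from look import *
t,p,Rt,w=look('w8');mouth(t,.083)
c=w['frame'][140:340,200:440,::-1];cv2.imwrite('pics/w8c.png',cv2.resize(c,None,fx=3,fy=3,interpolation=cv2.INTER_CUBIC))
```

```text
[0.551  0.1879 0.1963] 16.825 q [-0.22  0.78 -0.35  2.25  2.55  0.57 -1.06] rot err deg [0.03 0.07 0.01] F [-0.1 -0.8 -0.8]
gauge 0.066 368 [[0.0154, -0.0079, 0.0663], [0.0168, 0.0003, 0.072], [0.0173, 0.0088, 0.0785]]
gauge 0.083 1606 [[0.006, -0.0126, 0.083], [0.0237, 0.0003, 0.0839], [0.0296, 0.013, 0.0941]]
gauge 0.1 6 [[0.0098, -0.0035, 0.1026], [0.0105, 0.0003, 0.103], [0.011, 0.004, 0.104]]
mouth 1633 z 0.0832 [[0.0035, -0.0126, 0.0819], [0.0208, -0.0002, 0.0832], [0.0277, 0.013, 0.085]]
 near rim y [-0.0124  0.0129]
 yhist [0, 0, 0, 0, 0, 0, 0, 59, 72, 66, 44, 23, 19, 17, 17, 19, 16, 8, 10, 10, 10, 10, 10, 10, 13, 21, 18, 17, 19, 26, 48, 68, 70, 9, 0, 0, 0, 0, 0, 0]
```

View pics/w8c.png

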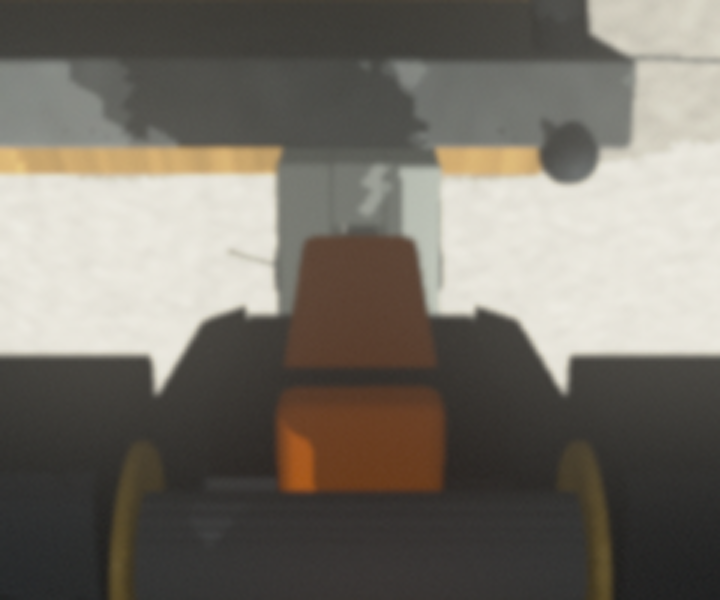

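Emit:
carry_out(motion=[0,0,0.2,0,0,0,0,0,0.15,0,0,0,0,0,0,0,0,0])

```text
clock: 17.2
tool_pos: [0.5518, 0.1882, 0.1951]
eef_rot: [-0.144, 0.943, 0.045, 0.297]
contact_force: [-10.0, -4.1, 15.6]
opening: 0.201
```

Emit:
carry_out(motion=[0,0,-0.1,0,0,0,0,0,0,0,0,0,0,0,0,0,0,0,0,0,0,0,0,0], hand=5)

```text
clock: 17.7
tool_pos: [0.5525, 0.1884, 0.1943]
eef_rot: [-0.143, 0.943, 0.045, 0.297]
contact_force: [0.6, -1.0, 0.4]
opening: 0.566
```

Emit:
carry_out(motion=[0,0,-1.0,0,0,0,0,0,-1.5,0,0,0,0,0,-2.0,0,0,0,0,0,-2.0,0,0,0,0,0,-1.5,0,0,0,0,0,0,0,0,0])

```text
clock: 18.45
tool_pos: [0.5082, 0.1747, 0.2612]
eef_rot: [-0.144, 0.943, 0.045, 0.298]
contact_force: [-0.7, -0.5, -0.7]
opening: 0.565
```

Run:
```python
from look import *
t,p,Rt,w=look('w9');mouth(t,.16)
c=cloud(w)
m=w['frame'].astype(int);org=(m[...,0]>1.6*m[...,1])&(m[...,0]>60)&(m[...,1]>1.3*m[...,2])
k=J.inv().apply(cloud(w,org)-p)
k=k[(abs(k[:,0])<.03)&(abs(k[:,1])<.03)&(k[:,2]>.09)&(k[:,2]<.17)];print('orange',len(k),np.percentile(k,[2,50,98],axis=0).round(4).tolist() if len(k) else '')
from go import *
import kin
a=np.radians(17.3);Rz=R.from_euler('z',a)
x=q
for tilt in(35,25,15):
    Rt=Rtool(17.3,tilt)*R.from_euler('z',180,degrees=True)
    tip=Rz.apply([-.133,-.042,.0])+np.array([.598,.146,.022])
    for up in(.05,0):
        P=tip+[0,0,up]-Rt.as_matrix()[:,2]*.064
        y,ep,er=kin.ik(P,Rt,x,o);print(tilt,up,P.round(4),y.round(2),round(ep,4),round(er,4))
```

```text
[0.5086 0.1748 0.2606] 18.5 q [-0.24  0.61 -0.34  2.33  2.49  0.48 -1.05] rot err deg [ 0.03 -0.01 -0.  ] F [ 0.5 -0.3 -0.5]
gauge 0.083 35 [[-0.0081, -0.0061, 0.0995], [0.0067, -0.0007, 0.0999], [0.0188, 0.0057, 0.1]]
gauge 0.1 2234 [[-0.0114, -0.0083, 0.1004], [0.0068, 0.0006, 0.1015], [0.0207, 0.0093, 0.1142]]
gauge 0.12 137 [[0.0194, -0.0075, 0.1203], [0.0203, 0.0008, 0.1253], [0.0206, 0.0086, 0.1314]]
mouth 707 z 0.1614 [[-0.0242, -0.0127, 0.1599], [0.0221, -0.0018, 0.1614], [0.0284, 0.0131, 0.1632]]
 near rim y [-0.0128  0.0131]
 yhist [0, 0, 0, 0, 0, 0, 0, 64, 42, 33, 10, 4, 2, 0, 0, 0, 0, 0, 0, 0, 0, 0, 0, 0, 0, 0, 0, 0, 1, 6, 10, 31, 29, 11, 0, 0, 0, 0, 0, 0]
orange 1541 [[-0.0113, -0.0062, 0.1], [0.0041, 0.0013, 0.1013], [0.0181, 0.0084, 0.1026]]
t 18.5 q [-0.241  0.606 -0.34   2.334  2.491  0.481 -1.049] p [0.509 0.175 0.261] fit 5 2.5030048528876402e-05
35 0.05 [0.4485 0.0554 0.1244] [ 0.51  1.43 -1.47  2.56  2.16  1.52 -0.24] 0.0092 0.0224
35 0 [0.4485 0.0554 0.0744] [ 0.52  1.63 -1.47  2.56  2.28  1.66 -0.15] 0.0054 0.0113
25 0.05 [0.4577 0.0583 0.13  ] [ 0.04  0.91 -0.4   2.49  2.75  0.7  -1.05] 0.0 0.0
25 0 [0.4577 0.0583 0.08  ] [ 0.04  1.05 -0.4   2.48  2.8   0.83 -1.07] 0.0 0.0001
15 0.05 [0.4677 0.0614 0.1338] [-0.06  0.83 -0.25  2.33  2.6   0.31 -0.93] 0.0 0.0
15 0 [0.4677 0.0614 0.0838] [-0.03  0.95 -0.29  2.34  2.64  0.44 -0.96] 0.0 0.0
```

Run:
```python
from search import *
Rt=Rtool(17.3,20)*R.from_euler('z',180,degrees=True)
tip=R.from_euler('z',17.3,degrees=True).apply([-.133,-.042,0])+np.array([.598,.146,.075])
P=poses([],q,tip-Rt.as_matrix()[:,2]*.064,Rt,8);out=[]
X,E=sim(P,q);print(P[-1][0],E,X[-1].round(2),abs(np.diff(np.vstack([q,X]),axis=0)).max())
for i,((p0,R0),(p,Rr)) in enumerate(zip(P,P[1:])):
    out+=np.r_[(R0.inv().apply(p-p0)*100).round(2),(R0.inv()*Rr).as_rotvec().round(3)].tolist()
print(np.array(out).round(3).tolist())
y=X[-1]
for u,v in((.053,0),(.053,.044)):
    y,ep,er=kin.ik(P[-1][0]-[0,0,u]+R.from_euler('z',17.3,degrees=True).apply([0,v,0]),Rt,y,o);print(y.round(2),ep,er)
```

```text
t 18.5 q [-0.241  0.606 -0.34   2.334  2.491  0.481 -1.049] p [0.509 0.175 0.261] fit 5 2.5030048528876402e-05
[0.46260752 0.05983986 0.13514033] 1.5998920861535634e-05 [-0.    0.85 -0.34  2.41  2.68  0.49 -1.  ] 0.034274042717839986
[1.7, -1.2, 0.73, -0.0, 0.033, 0.0, 1.68, -1.2, 0.78, -0.0, 0.033, 0.0, 1.65, -1.2, 0.83, -0.0, 0.033, 0.0, 1.62, -1.2, 0.89, -0.0, 0.033, 0.0, 1.59, -1.2, 0.94, -0.0, 0.033, 0.0, 1.56, -1.2, 0.99, -0.0, 0.033, 0.0, 1.53, -1.2, 1.04, -0.0, 0.033, 0.0, 1.49, -1.2, 1.09, -0.0, 0.033, 0.0]
[ 0.01  0.99 -0.36  2.41  2.72  0.63 -1.02] 4.0619865584336105e-06 1.783562763905182e-05
[-0.09  1.   -0.38  2.43  2.65  0.68 -1.07] 2.2264128953796544e-06 9.98903552428577e-06
```

Emit:
carry_out(motion=[1.7,-1.2,0.73,0,0.033,0,1.68,-1.2,0.78,0,0.033,0,1.65,-1.2,0.83,0,0.033,0,1.62,-1.2,0.89,0,0.033,0,1.59,-1.2,0.94,0,0.033,0,1.56,-1.2,0.99,0,0.033,0,1.53,-1.2,1.04,0,0.033,0,1.49,-1.2,1.09,0,0.033,0], hand=0, grip_force=20)

```text
clock: 19.5
tool_pos: [0.4619, 0.0589, 0.1336]
eef_rot: [-0.148, 0.974, 0.026, 0.169]
contact_force: [0.2, 0.7, -0.1]
opening: 0.005
```

Emit:
carry_out(motion=[0,0,0,0,0,0,0,0,0,0,0,0])

```text
clock: 19.75
tool_pos: [0.4623, 0.0601, 0.1348]
eef_rot: [-0.148, 0.974, 0.026, 0.17]
contact_force: [-0.9, 0.3, -0.2]
opening: 0.002
```

```bash
cat > tal.py <<'E'
from look import *
def tally(name):
    ws={'wrist':None,'side':None,'scene':None}
    for n in ws:
        w=cam(n);save(w,name+n);f=cv2.cvtColor(w['frame'],cv2.COLOR_RGB2HSV)
        m=((f[...,0]<5)|(f[...,0]>175))&(f[...,1]>150)&(f[...,2]>60)
        c=cloud(w,m);c=R.from_euler('z',-17.3,degrees=True).apply(c-[.598,.146,0]) if len(c) else c
        if len(c):c=c[(abs(c[:,0]+.135)<.06)&(abs(c[:,1])<.09)&(c[:,2]<.05)]
        print(n,len(c),np.percentile(c,[2,50,98],axis=0).round(4).tolist() if len(c) else '')
    s=monitor.get_state();print(s['clock'],np.round(s['tool_pos'],4),np.round(s['contact_force'],1),s['opening'])
    Rt=R.from_quat(s['eef_rot']);tip=np.array(s['tool_pos'])+Rt.apply([0,0,.064]);print('tip jig',R.from_euler('z',-17.3,degrees=True).apply(tip-[.598,.146,0]).round(4))
E
python3 -c "
from tal import *
tally('t1')"
```

```text
wrist 2181 [[-0.1548, -0.009, 0.027], [-0.138, -0.0012, 0.0322], [-0.1127, 0.0106, 0.0334]]
side 74 [[-0.1553, -0.0121, 0.029], [-0.1351, -0.0068, 0.0344], [-0.1115, 0.0128, 0.0367]]
scene 48 [[-0.154, -0.0089, 0.0301], [-0.1339, -0.001, 0.0341], [-0.1153, 0.0122, 0.0364]]
19.9 [0.4624 0.0604 0.1352] [-0.1  0.1  0.1] 0.009636172118586328
tip jig [-0.1331 -0.0414  0.075 ]
```

View pics/t1wrist.png

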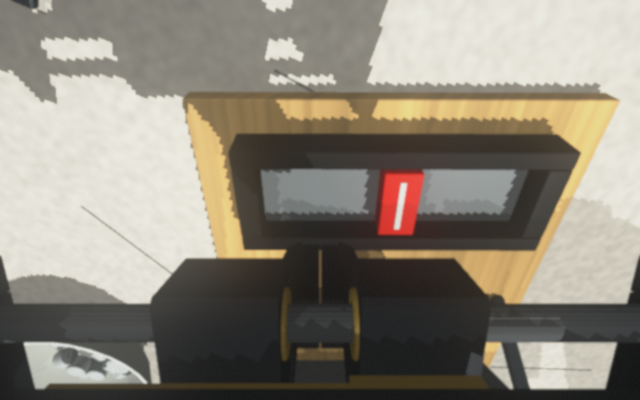

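Emit:
carry_out(motion=[0.44,0,1.22,0,0,0,0.48,0,1.32,0,0,0,0.44,0,1.2,0,0,0,0.38,0,1.05,0,0,0,0,0,0,0,0,0,0,0,0,0,0,0])

```text
clock: 20.65
tool_pos: [0.462, 0.0597, 0.0838]
eef_rot: [-0.148, 0.974, 0.026, 0.17]
contact_force: [0.0, -0.1, 0.7]
opening: 0.008
```

Emit:
carry_out(motion=[0,0.6,0,0,0,0,0,0.8,0,0,0,0,0,0.8,0,0,0,0,0,0.8,0,0,0,0,0,0.4,0,0,0,0,0,0,0,0,0,0])

```text
clock: 21.4
tool_pos: [0.4518, 0.0928, 0.0837]
eef_rot: [-0.149, 0.974, 0.026, 0.17]
contact_force: [-0.2, -1.8, -0.3]
opening: 0.006
```

```bash
python3 -c "
from tal import *
tally('t2')"
```

```text
wrist 984 [[-0.1551, 0.008, 0.028], [-0.152, 0.0169, 0.0322], [-0.1467, 0.0271, 0.0333]]
side 0 
scene 28 [[-0.1503, 0.0079, 0.0261], [-0.1249, 0.0204, 0.034], [-0.1162, 0.0333, 0.0365]]
21.55 [0.4517 0.0924 0.0836] [ 0.4  0.1 -0.6] 0.005801755261024292
tip jig [-0.1339 -0.0076  0.0234]
```

Emit:
carry_out(motion=[0,0.4,0,0,0,0,0,0.4,0,0,0,0,0,0.3,0,0,0,0,0,0,0,0,0,0])

```text
clock: 22.05
tool_pos: [0.4485, 0.1031, 0.0836]
eef_rot: [-0.148, 0.974, 0.026, 0.17]
contact_force: [0.2, -0.7, -0.8]
opening: 0.007
```

```bash
python3 -c "
from tal import *
tally('t3')"
```

```text
wrist 950 [[-0.155, 0.0187, 0.028], [-0.152, 0.0277, 0.0322], [-0.1468, 0.0378, 0.0333]]
side 0 
scene 27 [[-0.1525, 0.0198, 0.0273], [-0.1247, 0.0321, 0.034], [-0.1165, 0.0434, 0.0361]]
22.2 [0.4486 0.103  0.0837] [-0.   0.4 -0.3] -0.0011855243037899282
tip jig [-0.1338  0.0035  0.0235]
```

Emit:
carry_out(motion=[0,-0.5,0,0,0,0,0,-0.5,0,0,0,0,-0.4,0,-1.2,0,0,0,-0.6,0,-1.8,0,0,0,-0.7,0,-2.0,0,0,0,-0.7,0,-2.0,0,0,0,-0.5,0,-1.5,0,0,0,0,0,0,0,0,0])

```text
clock: 23.2
tool_pos: [0.4505, 0.0929, 0.1751]
eef_rot: [-0.148, 0.974, 0.026, 0.172]
contact_force: [0.5, -1.0, -0.1]
opening: 0.005
```

Run:
```python
from tal import *
tally('t4')
m0=np.array([.597,.202,.13])
for n in('scene','side'):
    p=cam(n);f=p['frame'].astype(int);org=(f[...,0]>1.5*f[...,1])&(f[...,0]>60)&(f[...,1]>1.2*f[...,2])
    k=J.inv().apply(cloud(p,org)-m0);k=k[(abs(k[:,0])<.03)&(abs(k[:,1])<.03)&(k[:,2]>-.08)&(k[:,2]<.02)]
    print(n,len(k),np.percentile(k,[2,50,98],axis=0).round(4).tolist() if len(k) else '')
a=cv2.imread('pics/t4wrist.png');b=cv2.imread('pics/t4scene.png')[120:320,280:600];c=cv2.imread('pics/t4side.png')[80:280,180:500]
cv2.imwrite('pics/fin.png',np.vstack([np.hstack([cv2.resize(b,(400,250)),cv2.resize(c,(400,250))]),np.hstack([cv2.resize(a,(400,250)),np.zeros((250,400,3),np.uint8)])]))
```

```text
wrist 1611 [[-0.1548, 0.0186, 0.0288], [-0.1367, 0.0265, 0.0322], [-0.1127, 0.0382, 0.0336]]
side 72 [[-0.1572, 0.0153, 0.0234], [-0.1348, 0.0202, 0.0346], [-0.1108, 0.0367, 0.037]]
scene 45 [[-0.1558, 0.0185, 0.0308], [-0.1329, 0.0252, 0.034], [-0.116, 0.0409, 0.0365]]
23.35 [0.45   0.0927 0.1733] [-0.1  0.5 -0.1] 0.003419897628540713
tip jig [-0.1354 -0.0069  0.1131]
scene 144 [[-0.0152, -0.0097, -0.0608], [-0.0126, -0.0017, -0.0314], [0.0065, 0.0068, -0.003]]
side 80 [[-0.0115, -0.0112, -0.0618], [0.0051, -0.0064, -0.0594], [0.0185, 0.0043, -0.0062]]
```

View pics/fin.png

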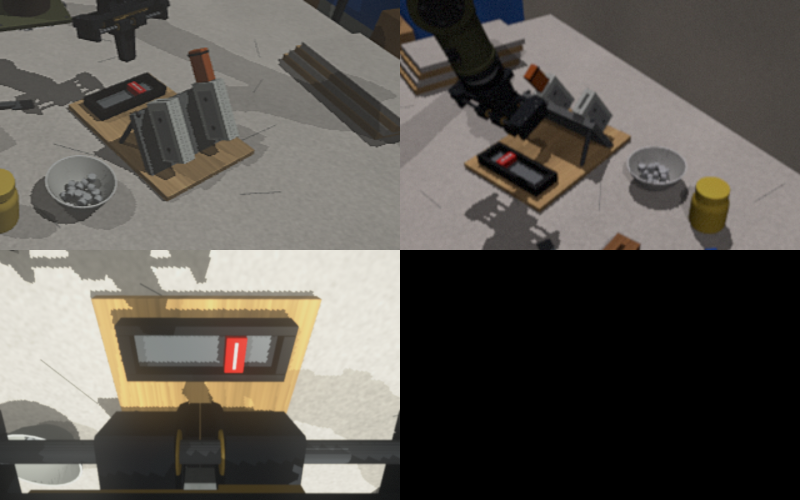

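Emit:
carry_out(motion=[0,0,0,0,0,0,0,0,0,0,0,0,0,0,0,0,0,0])

```text
clock: 23.82
tool_pos: [0.4501, 0.0927, 0.1733]
eef_rot: [-0.148, 0.974, 0.026, 0.17]
contact_force: [-0.3, -0.5, -0.4]
opening: 0.004
```

```bash
python3 -c "
from h import *
s=monitor.get_state();print(s['clock'],abs(s['qd']).max());print(workorder.finish_job())"
```

```text
23.825 0.002770574521493046
the job is handed in; nothing more can be done
None
```

The gauge is standing fully home in the left runner and the red tally is pushed to the left. I handed the job in at 23.8 s; the system gave no verdict.

- **Finding the runner:** I tried the right runner first. The blade jammed there about 20 mm down at about 62 N, so that is the pinched one. In the left runner the blade went all the way in until the handle's shoulder met the runner, at about 19 N.
- **Gauge check:** after release, the handle's top was 60 mm above the runner's end face, so the shoulder is on the mouth. The handle leans about 3 mm towards the robot inside the gap's play, within the 8 mm allowed.
- **Tally check:** the wrist camera put it at about +28 mm uncorrected, or about +29 to +30 mm corrected for the jig's offset. The scene camera agreed. The side camera read about 2 mm less (+26 mm), still beyond the 24 mm needed.
- **Bystanders and robot:** I never steered the arm near the jar, level, bowl or pry bar, and felt no contact with them, but I did not measure their positions again at the end. At hand-in the arm was clear of everything and still, with the force reading near zero.
- **Detour:** on my first approach to the runners the arm stopped short at the limits of joints 5 and 6. I took it round in the air, still holding the gauge, to a different wrist position.

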